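# Wring the risers and build the crib stand for the load test

## Robot

A 7-joint arm with a two-finger parallel gripper is mounted at the origin on the work surface. World frame = base frame: x ahead of the robot, y to its left, z up, the work surface at z = 0. Lengths are in m, angles in rad, forces in N, time in s.
With the tool pointing down it reaches from about 0.35 to 0.9 m from the base axis. Payload 8.1 kg.
Tool frame: the origin (TCP) lies between the finger pads; the fingertips stand 22 mm ahead of it and the grasp point (between the pads) lies 3 mm ahead of it; z points along the fingers, y is the direction in which the jaws open and shut (so a half turn about z gives the same grasp; the last joint's range is limited). The gripper opens to 92 mm and grips with 3 to 60 N. Pads are 19 mm wide; open, the fingers measure 130 mm over their backs; the gripper's body (75 mm by 190 mm) begins 47 mm behind the grasp point.
Start: joints at [1.09, 0.434, 0.025, 1.573, -0.012, 1.134, -0.075], TCP at [0.231, -0.581, 0.249] pointing down, gripper open.
Joint ranges: [-2.62, 2.62], [-0.44, 2.09], [-1.27, 1.32], [0.08, 2.57], [-1.32, 4.46], [0.12, 2], [-2.74, 2.74]. Speed limits (rad/s): [2.22, 2.22, 3.01, 3.01, 3.14, 3.14, 3.14].

## Interface

Orientations are given as a unit quaternion [w, x, y, z].
In Python, from station import * gives the robot as it stands.
- The arm moves only by the tool play_rows, never from a script. Its argument "plan" is a list of rows, each a list of 7 numbers: the gripper command: -1 is shut, 1 is fully open, values between are in proportion, then the shift along the tool's x, y, z in m, then the turn, a rotation vector about the tool's x, y, z in rad. A call has 1 to 20 rows; each row is the pose to reach, as a shift and turn from the pose commanded when the call began, along the tool's axes at that moment; what a row does not reach only later rows make up. A row lasts 1/8 s, in which the tool goes at most 62.5 mm and 10.7 degrees, less where a joint would pass 70% of its speed; a pose out of reach is approached as far as the arm can. A call with a gripper value outside its range is refused whole. The fingers move at their own pace and stop on an object; "newtons" is the grip in N (left out, the last holds). Time passes only in rows, so rows that repeat a pose let the fingers close. It gives the time, the measured TCP pose, the force and the opening at its end, in the units of the state.
- read_state(): the state, without advancing time (a new reading comes with each control period).
- read_camera(name): name is "side" or "top"; returns a dict with "img" (420x560x3 uint8, blue, green, red), "vfov" (degrees; the focal length in pixels is half the picture's height over the tangent of half this angle, whatever the lens; pixels are square), "cx", "cy" (the principal point, pixels), "T" (4x4, takes a point from camera to world coordinates). Camera axes: x right, y down, z forward; pixel columns grow to the right and rows downward; lengths in m; the calibration is good to about 2 mm. A picture is of the moment at which its call begins. There is no depth.
- close_job(): hands the job in, once; it reports no verdict.
The state is a dict: "time": time; "q": joint angles; "qvel": joint speeds; "joint_torque": joint torques, N m; "eef_pos": TCP position; "ee_rot": TCP orientation; "force": force on the tool from outside, world axes, zero at the start; "torque": the same for the moment, N m; "opening": finger opening in m.
Only numpy, scipy, OpenCV 4.12 (cv2) and the standard library are available. Lean on these libraries where they do the work, as an engineer would, in place of code of your own. Each camera call takes 0.05 s, during which the arm holds its last target. There are 200 camera calls.

## Task

Set up the stand for the class load test on the grey two-footed rig. First wring one aluminium riser block onto each foot, finishing one block before starting the other: lay it flat on the foot roughly 30 mm out of line, then, keeping it pressed down and never lifting it, slide it until its face is flush with the foot all round. Then build the crib of wooden slats on the risers, layer by layer and all lying level: the two long narrow slats as a pair across from riser to riser, one either side of the middle; on them, crosswise, all the short narrow slats that are there; on those, crosswise again, all the broad slats that are there; centre each slat's length on the rig, keep all slats fully supported within the layer below, leave a finger's width or more between the slats of a layer, and leave the other things on the bench where they are.

Things in the scene. Friction and masses are not known exactly. Their poses are not given: they have to be found in the camera images.
- rig: fixed grey base plate 180 x 130 x 10 mm carrying two upright steel feet, each 46 (x) x 110 (y) mm, with ground flat tops 40 mm above the bench; feet centred 50 mm either side of the middle along x (54 mm clear between them). Origin: centre of the plate's underside, at bench level; x runs from one foot to the other, y along the feet, z up. The rig stands at a different spot and yaw each time and does not move
- foot_near (a point): centre of the top face of the foot at x = -50 mm of the rig (40 mm above the bench); axes as the rig's
- foot_far (a point): centre of the top face of the foot at x = +50 mm of the rig (40 mm above the bench); axes as the rig's
- riser1: loose aluminium riser block, 46 (x) x 110 (y) x 20 (z) mm, the same outline as a foot, about 0.27 kg; either riser fits either foot, either way round. Origin: centre of its underside. Starts flat on the bench between the robot and the rig
- riser2: loose aluminium riser block, 46 (x) x 110 (y) x 20 (z) mm, the same outline as a foot, about 0.27 kg; either riser fits either foot, either way round. Origin: centre of its underside. Starts flat on the bench between the robot and the rig
- beam1: long narrow dark wooden slat (a beam), 170 x 22 x 16 mm, about 45 g, flat on the bench to one side of the rig; the origin is the centre of its underside, its x axis runs along it, z is up
- beam2: long narrow dark wooden slat (a beam), 170 x 22 x 16 mm, about 45 g, flat on the bench to one side of the rig; the origin is the centre of its underside, its x axis runs along it, z is up
- cross1: short narrow dark wooden slat (a cross slat), 130 x 22 x 16 mm, about 35 g, flat on the bench to one side of the rig; two or three of these are there, an absent one reads None; the origin is the centre of its underside, its x axis runs along it, z is up
- cross2: short narrow dark wooden slat (a cross slat), 130 x 22 x 16 mm, about 35 g, flat on the bench to one side of the rig; two or three of these are there, an absent one reads None; the origin is the centre of its underside, its x axis runs along it, z is up
- cross3: short narrow dark wooden slat (a cross slat), 130 x 22 x 16 mm, about 35 g, flat on the bench to one side of the rig; two or three of these are there, an absent one reads None; the origin is the centre of its underside, its x axis runs along it, z is up
- top1: broad dark wooden slat (a top slat), 150 x 36 x 12 mm, about 45 g, flat on the bench to one side of the rig; one or two of these are there, an absent one reads None; the origin is the centre of its underside, its x axis runs along it, z is up
- top2: broad dark wooden slat (a top slat), 150 x 36 x 12 mm, about 45 g, flat on the bench to one side of the rig; one or two of these are there, an absent one reads None; the origin is the centre of its underside, its x axis runs along it, z is up
- dish: bystander: shallow white dish, 90 mm across, 18 mm high; origin under its centre; leave alone
- lens: bystander: black hand lens, disc 72 mm across (origin under its centre), with a 90 mm handle to its -x side; 10 mm high; leave alone
- eraser: bystander: board eraser 110 x 50 x 34 mm; origin under its centre; leave alone
- cup1: bystander: orange plastic cup upside down, 92 mm across, 115 mm high, beyond the rig; origin under its centre; leave alone
- cup2: bystander: orange plastic cup upside down, 92 mm across, 115 mm high, beyond the rig; origin under its centre; leave alone
Things that resemble listed ones, but are neither listed nor needed, are in the scene too. Leave any green, purple or yellow look-alike of the cross3 alone.

How it is judged:
By the outcome, as a careful person would: the job done as asked, in the order asked, and still so for the second after the job is handed in, with the robot touching nothing.
Of cross1, cross2, cross3 only 2 to 3 are there at a start; the rules pass over those that are not, and their reading is None.
Of top1, top2 only 1 to 2 are there at a start; the rules pass over those that are not, and their reading is None.
At some moment in a run one of top1, top2 may be knocked a few centimetres aside while the robot is not near it.
Once in a run the grip may slacken for a moment while it holds something.
It also fails if it takes over 210 s, if anything falls off the work surface, if the arm or the gripper's body presses on something with over 40 N, if the wrist force passes 120 N, or if a joint passes its speed limit or range.

## Working session

There is one attempt and no reset: what is moved stays moved. The work goes in short steps, Python scripts to look and compute and a tool call to move; the robot and the scene stay as the last step left them, time stands still between calls to the robot, and variables do not carry over. Pictures are saved under pics/ and viewed, about 12 in all and at most 16, crops included, and the job is handed in when it is done.

Besides the shell and the picture viewer there is one more tool, called after "Emit:" as name([rows], argument=value, ...), one row to a line, values as JSON. play_rows: Moves the arm, as the interface text tells. Its arguments: {"type":"object","properties":{"plan":{"type":"array","items":{"type":"array","items":{"type":"number"}}},"newtons":{"type":"number"}},"required":["plan"]}

```bash
ls; mkdir -p pics; python3 - <<'E'
from station import *
import cv2,numpy as np
for n in("top","side"):
    c=read_camera(n);cv2.imwrite(f"pics/{n}0.png",c["img"]);print(n,c["vfov"],c["cx"],c["cy"],np.round(c["T"],4).tolist(),[k for k in c])
print(read_state())
E
```

```text
pics
top 43.998227410469994 284.75551449498977 201.2832937695941 [[0.026, -0.9926, 0.1187, 0.3428], [-0.9997, -0.0253, 0.0074, 0.0651], [-0.0043, -0.1189, -0.9929, 1.5828], [0.0, 0.0, 0.0, 1.0]] ['img', 'vfov', 'cx', 'cy', 'T']
side 42.74237169006929 287.5518391240133 201.8375894654658 [[-0.9679, -0.1795, 0.1761, 0.2559], [-0.2514, 0.6977, -0.6708, 1.1622], [-0.0025, -0.6936, -0.7204, 1.2236], [0.0, 0.0, 0.0, 1.0]] ['img', 'vfov', 'cx', 'cy', 'T']
{'time': 0.1, 'q': array([ 1.09042284,  0.435186  ,  0.02498504,  1.57401563, -0.01163361,
        1.13397789, -0.07510844]), 'qvel': array([ 7.73762578e-05, -1.91028858e-03, -4.32589237e-04, -9.42242517e-04,
       -1.53671692e-03, -1.23085280e-03, -1.51700106e-03]), 'joint_torque': array([ 1.63577992e-03, -6.69133043e+01,  9.87192057e-01, -3.15151298e+01,
       -6.06207387e-02,  3.72948137e-02,  1.01439132e-04]), 'eef_pos': array([ 0.2303316 , -0.58054962,  0.24799954]), 'ee_rot': array([-6.96052955e-04,  9.82223249e-01,  1.87715131e-01, -1.87164730e-04]), 'force': array([ 0.02060197,  0.2703137 , -0.09076763]), 'torque': array([-0.02270048, -0.04624032, -0.01284131]), 'opening': 0.09228523943074922}
```

View pics/top0.png

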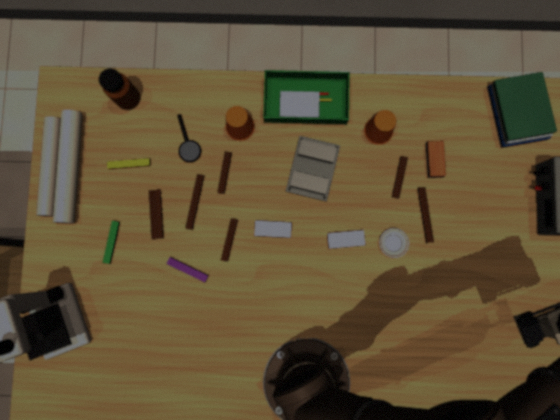

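View pics/side0.png

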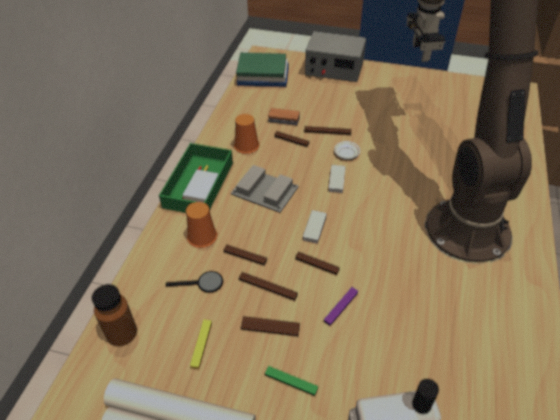

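```bash
cat > h.py <<'E'
from station import *
import cv2,numpy as np
from scipy.spatial.transform import Rotation as R
def ray(c,uv,z):
    f=210/np.tan(np.radians(c["vfov"]/2)); uv=np.atleast_2d(np.asarray(uv,float))
    d=np.c_[(uv[:,0]-c["cx"])/f,(uv[:,1]-c["cy"])/f,np.ones(len(uv))]@c["T"][:3,:3].T
    o=c["T"][:3,3]; return (o+d*((z-o[2])/d[:,2])[:,None])[:,:2]
def rects(c,lohi,z,amin=60,roi=None,k=4,hsv=True):
    im=cv2.resize(c["img"],None,fx=k,fy=k,interpolation=cv2.INTER_CUBIC)
    m=cv2.inRange(cv2.cvtColor(im,cv2.COLOR_BGR2HSV),*map(np.array,lohi))
    if roi is not None:
        q=np.zeros_like(m);x0,y0,x1,y1=[k*v for v in roi];q[y0:y1,x0:x1]=m[y0:y1,x0:x1];m=q
    out=[]
    for t in cv2.findContours(m,cv2.RETR_EXTERNAL,cv2.CHAIN_APPROX_NONE)[0]:
        if cv2.contourArea(t)<amin*k*k: continue
        px=(t[:,0,:]+.5)/k-.5
        p=ray(c,px,z).astype(np.float32)
        (x,y),(w,h),_=r=cv2.minAreaRect(p*1000)
        b=cv2.boxPoints(r);e=[b[1]-b[0],b[2]-b[1]];e=max(e,key=np.linalg.norm)
        a=np.degrees(np.arctan2(e[1],e[0]))%180
        out.append((px.mean(0).round().tolist(),round(x/1000,4),round(y/1000,4),round(a,1),round(max(w,h)),round(min(w,h))))
    return out
E
python3 - <<'E'
from h import *
c=read_camera("top");np.save("pics/c0.npy",c,allow_pickle=True)
hs=cv2.cvtColor(c["img"],cv2.COLOR_BGR2HSV)
for n,p in dict(top=(156,214),bm=(195,201),bm2=(425,215),cr=(225,172),cr3=(399,177),wood=(180,240),wood2=(410,250),ris=(273,229),ris2=(346,239),foot=(319,151),foot2=(310,182),plate=(314,167),edgew=(280,200)).items(): print(n,hs[p[1],p[0]],c["img"][p[1],p[0]])
print("dark");[print(r) for r in rects(c,((0,60,0),(30,255,75)),.008,roi=(85,130,480,285))]
print("ris");[print(r) for r in rects(c,((0,0,110),(180,60,255)),.010,roi=(240,210,375,260))]
print("feet");[print(r) for r in rects(c,((0,0,85),(180,70,255)),.04,roi=(280,130,345,205))]
im=cv2.resize(c["img"][120:270,220:380],None,fx=5,fy=5,interpolation=cv2.INTER_NEAREST);im=np.clip(im.astype(float)*1.6,0,255).astype(np.uint8);im=im[:600]
cv2.imwrite("pics/rig.png",im)
E
```

```text
top [ 11 202  43] [ 9 21 43]
bm [  9 204  45] [ 9 20 45]
bm2 [  8 174  47] [15 23 47]
cr [ 11 197  44] [10 22 44]
cr3 [ 10 208  43] [ 8 20 43]
wood [ 20 124 119] [ 61  99 119]
wood2 [ 20 127 116] [ 58  96 116]
ris [116  16 126] [126 119 118]
ris2 [112  22 128] [128 120 117]
foot [ 20  46 111] [ 91 104 111]
foot2 [ 19  38 114] [ 97 108 114]
plate [23 27 84] [75 82 84]
edgew [ 18 130 116] [ 57  92 116]
dark
([426.0, 277.0], 0.3149, -0.3556, np.float32(95.1), 315, 50)
([229.0, 239.0], 0.4114, 0.2419, np.float32(168.7), 131, 23)
([156.0, 214.0], 0.483, 0.468, np.float32(6.8), 151, 40)
([425.0, 214.0], 0.5025, -0.35, np.float32(8.9), 170, 27)
([195.0, 201.0], 0.5242, 0.3515, np.float32(170.5), 171, 25)
([399.0, 177.0], 0.6162, -0.272, np.float32(168.2), 133, 25)
([224.0, 172.0], 0.6163, 0.2644, np.float32(172.1), 131, 25)
([430.0, 164.0], 0.6659, -0.3613, np.float32(23.2), 120, 45)
([379.0, 135.0], 0.7416, -0.2091, np.float32(91.4), 85, 41)
([239.0, 133.0], 0.7368, 0.2227, np.float32(91.4), 80, 29)
([188.0, 146.0], 0.695, 0.3736, np.float32(174.9), 101, 72)
ris
([347.0, 239.0], 0.4205, -0.1126, np.float32(96.5), 110, 46)
([272.0, 229.0], 0.4469, 0.1119, np.float32(89.7), 112, 46)
feet
([306.0, 194.0], 0.5516, 0.014, np.float32(78.0), 93, 12)
([314.0, 165.0], 0.6327, -0.0049, np.float32(167.6), 171, 125)
```

View pics/rig.png

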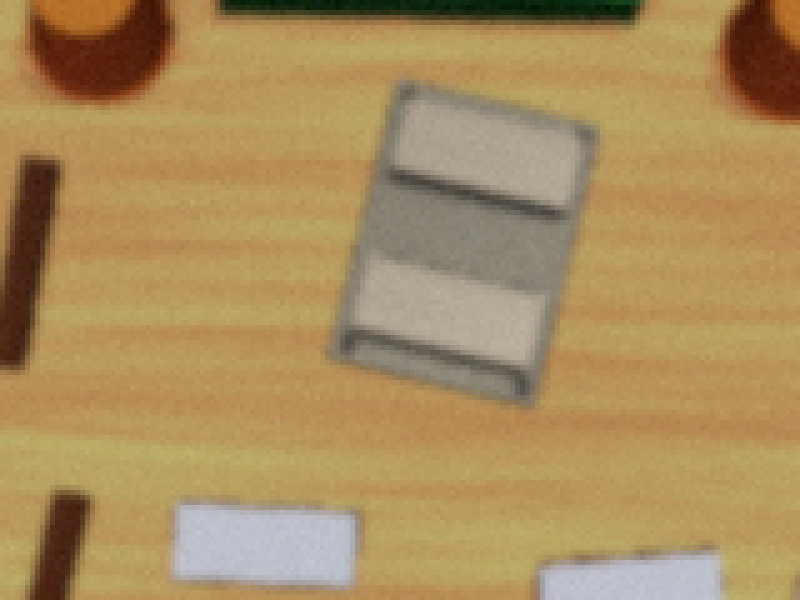

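```bash
python3 - <<'E'
from h import *
c=np.load("pics/c0.npy",allow_pickle=True).item()
for v in (96,100,104):
  print(v,[r for r in rects(c,((0,0,v),(180,75,255)),.04,roi=(285,132,342,203),amin=150)])
print([r for r in rects(c,((0,0,60),(180,75,255)),.005,roi=(280,130,345,205),amin=150)])
s=read_camera("side");np.save("pics/s0.npy",s,allow_pickle=True)
hs=cv2.cvtColor(s["img"],cv2.COLOR_BGR2HSV)
for p in [(252,180),(278,190),(266,184),(315,227),(337,178),(230,190)]: print(p,hs[p[1],p[0]])
for v in (100,115,130):
  print(v,rects(s,((0,0,v),(180,75,255)),.04,roi=(230,160,300,210),amin=100))
print(rects(s,((0,0,130),(180,60,255)),.01,roi=(300,163,350,245),amin=100))
print(rects(s,((0,60,0),(30,255,75)),.008,roi=(215,120,360,350)))
E
```

```text
96 [([310.0, 182.0], 0.5892, 0.0043, np.float32(77.7), 111, 45), ([317.0, 150.0], 0.6878, -0.0183, np.float32(77.1), 110, 46)]
100 [([310.0, 182.0], 0.5888, 0.0043, np.float32(77.5), 110, 43), ([317.0, 150.0], 0.687, -0.0179, np.float32(77.3), 108, 43)]
104 [([310.0, 182.0], 0.5885, 0.0041, np.float32(77.6), 108, 42), ([317.0, 150.0], 0.6868, -0.0181, np.float32(77.0), 105, 41)]
[([313.0, 168.0], 0.6375, -0.0061, np.float32(167.6), 179, 128)]
(252, 180) [ 21  30 145]
(278, 190) [ 19  30 144]
(266, 184) [ 21  28 127]
(315, 227) [ 36  20 175]
(337, 178) [ 34  20 177]
(230, 190) [ 16 105 170]
100 [([264.0, 194.0], 0.6199, 0.0172, np.float32(167.7), 162, 151), ([246.0, 180.0], 0.6937, 0.0002, np.float32(74.1), 151, 54)]
115 [([270.0, 188.0], 0.6096, 0.015, np.float32(81.7), 142, 92), ([247.0, 179.0], 0.6948, -0.0001, np.float32(74.5), 151, 51)]
130 [([276.0, 184.0], 0.6106, -0.004, np.float32(74.6), 109, 87), ([250.0, 176.0], 0.6905, -0.0188, np.float32(74.5), 112, 49)]
[([314.0, 225.0], 0.4497, 0.1026, np.float32(88.5), 114, 50), ([337.0, 177.0], 0.4252, -0.1206, np.float32(96.3), 116, 49)]
[([269.0, 331.0], 0.4841, 0.4815, np.float32(6.8), 144, 13), ([268.0, 289.0], 0.5269, 0.3603, np.float32(173.4), 166, 17), ([316.0, 265.0], 0.4139, 0.2496, np.float32(167.8), 125, 11), ([245.0, 257.0], 0.6193, 0.2718, np.float32(175.3), 126, 17), ([291.0, 140.0], 0.6187, -0.2686, np.float32(169.0), 126, 21), ([327.0, 131.0], 0.504, -0.3477, np.float32(8.8), 164, 22)]
```

```bash
cat >> h.py <<'E'
def pose():
    s=read_state();w=s["ee_rot"];M=R.from_quat([w[1],w[2],w[3],w[0]]).as_matrix();return s,np.array(s["eef_pos"]),M
RC=np.array([.638,-.0068]);RY=np.radians(-12.6)
def rig(x,y): return RC+np.array([[np.cos(RY),-np.sin(RY)],[np.sin(RY),np.cos(RY)]])@np.array([x,y])
def to(x,y,z,jaw=None):
    """tool-frame shift and turn from measured pose to (x,y,z), tool down, tool y at world yaw 'jaw' deg (mod 180)"""
    s,p,M=pose(); d=M.T@(np.array([x,y,z])-p); jy=np.degrees(np.arctan2(M[1,1],M[0,1]))
    out=[]
    for j in ([jy] if jaw is None else [jaw,jaw+180]):
        j=np.radians(j); y_=np.array([np.cos(j),np.sin(j),0]);z_=np.array([0,0,-1.]);T=np.c_[np.cross(y_,z_),y_,z_]
        out.append(R.from_matrix(M.T@T).as_rotvec())
    r=min(out,key=np.linalg.norm)
    print("shift",np.round(d,4).tolist(),"turn",np.round(r,4).tolist(),"| alt",[np.round(o,3).tolist() for o in out])
def st():
    s,p,M=pose();print("t%.2f"%s["time"],"p",p.round(4).tolist(),"jaw%.2f"%np.degrees(np.arctan2(M[1,1],M[0,1])),"tilt",M[:2,2].round(4).tolist(),"F",np.round(s["force"],1).tolist(),"T",np.round(s["torque"],2).tolist(),"op%.4f"%s["opening"],"q7 %.2f"%s["q"][6])
    rel=np.array([[np.cos(RY),np.sin(RY)],[-np.sin(RY),np.cos(RY)]])@(p[:2]-RC);print(" rig xy",rel.round(4).tolist())
E
python3 - <<'E'
from h import *
st();x,y=rig(.05,0);print(x,y);to(x,y,.2,-12.6)
E
```

```text
t0.20 p [0.2304, -0.5807, 0.2482] jaw-68.36 tilt [-0.0004, 0.0008] F [-0.0, 0.1, 0.7] T [0.01, 0.01, -0.04] op0.0917 q7 -0.08
 rig xy [-0.2726, -0.649]
0.6867958380969373 -0.01770716206982713
shift [0.6318, -0.355, 0.0485] turn [-0.0009, -0.0004, -0.9732] | alt [[-0.001, -0.0, -0.973], [-0.0, 0.001, 2.168]]
```

Emit:
play_rows([
  [1,0.632,-0.355,0.048,0,0,-0.973],
  [1,0.632,-0.355,0.048,0,0,-0.973],
  [1,0.632,-0.355,0.048,0,0,-0.973],
  [1,0.632,-0.355,0.048,0,0,-0.973],
  [1,0.632,-0.355,0.048,0,0,-0.973],
  [1,0.632,-0.355,0.048,0,0,-0.973],
  [1,0.632,-0.355,0.048,0,0,-0.973],
  [1,0.632,-0.355,0.048,0,0,-0.973],
  [1,0.632,-0.355,0.048,0,0,-0.973],
  [1,0.632,-0.355,0.048,0,0,-0.973],
  [1,0.632,-0.355,0.048,0,0,-0.973],
  [1,0.632,-0.355,0.048,0,0,-0.973],
  [1,0.632,-0.355,0.048,0,0,-0.973],
  [1,0.632,-0.355,0.048,0,0,-0.973],
  [1,0.632,-0.355,0.048,0,0,-0.973],
])

```text
time: 2.08
eef_pos: [0.6866, -0.0199, 0.2008]
ee_rot: [0.0, 0.781, 0.624, -0.0]
force: [-0.9, 0.4, -0.5]
opening: 0.0922
```

```bash
python3 - <<'E'
from h import *
st();x,y=rig(.05,0);to(x,y,.045,-12.6)
E
```

```text
t2.08 p [0.6866, -0.0199, 0.2008] jaw-12.74 tilt [-0.0002, -0.0011] F [-0.9, 0.4, -0.5] T [-0.03, -0.07, 0.01] op0.0922 q7 -0.43
 rig xy [0.0502, -0.0022]
shift [0.0023, -0.0002, 0.1558] turn [0.0, 0.0011, -0.0024] | alt [[0.0, 0.001, -0.002], [0.002, -0.0, 3.139]]
```

Emit:
play_rows([
  [1,0.002,0,0.06,0,0,0],
  [1,0.002,0,0.12,0,0,0],
  [1,0.002,0,0.154,0,0,0],
  [1,0.002,0,0.154,0,0,0],
  [-1,0.002,0,0.154,0,0,0],
  [-1,0.002,0,0.154,0,0,0],
  [-1,0.002,0,0.154,0,0,0],
  [-1,0.002,0,0.154,0,0,0],
  [-1,0.002,0,0.154,0,0,0],
  [-1,0.002,0,0.154,0,0,0],
], newtons=10)

```text
time: 3.32
eef_pos: [0.6878, -0.016, 0.047]
ee_rot: [0.0, 0.78, 0.625, 0.0]
force: [0.1, -0.1, 1.9]
opening: 0.0459
```

```bash
python3 - <<'E'
from h import *
st()
E
```

```text
t3.33 p [0.6878, -0.016, 0.047] jaw-12.61 tilt [0.0007, -0.0001] F [0.1, -0.1, 1.9] T [-0.15, -0.25, 0.01] op0.0459 q7 -0.49
 rig xy [0.0506, 0.0019]
```

Emit:
play_rows([
  [-1,0,0,0,0,0,0],
  [-1,0,0,0,0,0,0],
  [-1,0,0,0,0,0,0],
  [-1,0,0,0,0,0,0],
], newtons=50)

```text
time: 3.82
eef_pos: [0.6878, -0.016, 0.0469]
ee_rot: [0.0, 0.78, 0.625, 0.0]
force: [2.2, -0.7, 3.2]
opening: 0.0455
```

```bash
python3 - <<'E'
from h import *
st()
E
```

```text
t3.83 p [0.6878, -0.016, 0.0469] jaw-12.61 tilt [0.0007, -0.0] F [2.2, -0.7, 3.2] T [-0.19, -0.5, 0.01] op0.0455 q7 -0.49
 rig xy [0.0506, 0.0019]
```

Emit:
play_rows([
  [0.3,0,0,0,0,0,0],
  [0.3,0,0,0,0,0,0],
  [0.3,0,0,-0.035,0,0,0],
  [-1,0.04,0,-0.035,0,0,0],
  [-1,0.078,0,-0.035,0,0,0],
  [-1,0.078,0,-0.01,0,0,0],
  [-1,0.078,0,0.005,0,0,0],
  [-1,0.072,0,0.005,0,0,0],
  [-1,0.068,0,0.005,0,0,0],
  [-1,0.066,0,0.005,0,0,0],
  [-1,0.066,0,0.005,0,0,0],
], newtons=40)

```text
time: 5.2
eef_pos: [0.7023, 0.0481, 0.0425]
ee_rot: [0.0, 0.781, 0.625, 0.0]
force: [0.1, 0.5, 0.1]
opening: 0.0006
```

```bash
python3 - <<'E'
from h import *
st()
E
```

```text
t5.20 p [0.7023, 0.0481, 0.0425] jaw-12.65 tilt [0.0011, 0.0001] F [0.1, 0.5, 0.1] T [0.0, -0.06, 0.01] op0.0006 q7 -0.58
 rig xy [0.0508, 0.0676]
```

Step in 0.75 mm at a time for the touch.

Emit:
play_rows([
  [-1,-0.001,0,0,0,0,0],
  [-1,-0.0015,0,0,0,0,0],
  [-1,-0.002,0,0,0,0,0],
  [-1,-0.0025,0,0,0,0,0],
  [-1,-0.003,0,0,0,0,0],
  [-1,-0.003,0,0,0,0,0],
])

```text
time: 5.95
eef_pos: [0.7017, 0.0473, 0.042]
ee_rot: [-0.0, 0.78, 0.626, 0.001]
force: [1.3, 5.9, -0.2]
opening: 0.0004
```

```bash
python3 - <<'E'
from h import *
st()
E
```

```text
t5.95 p [0.7017, 0.0473, 0.042] jaw-12.55 tilt [0.0012, 0.002] F [1.3, 5.9, -0.2] T [1.15, -0.47, 0.07] op0.0004 q7 -0.57
 rig xy [0.0503, 0.0667]
```

Emit:
play_rows([
  [-1,0.004,0,0,0,0,0],
  [-1,0.004,0,-0.035,0,0,0],
  [-1,-0.05,0,-0.035,0,0,0],
  [-1,-0.1,0,-0.035,0,0,0],
  [-1,-0.143,0,-0.035,0,0,0],
  [-1,-0.143,0,-0.02,0,0,0],
  [-1,-0.143,0,0,0,0,0],
  [-1,-0.137,0,0,0,0,0],
  [-1,-0.133,0,0,0,0,0],
  [-1,-0.131,0,0,0,0,0],
  [-1,-0.131,0,0,0,0,0],
])

```text
time: 7.32
eef_pos: [0.6731, -0.0817, 0.0422]
ee_rot: [0.0, 0.78, 0.625, 0.0]
force: [0.2, 0.5, -0.1]
opening: 0.0005
```

```bash
python3 - <<'E'
from h import *
st()
E
```

```text
t7.33 p [0.6731, -0.0817, 0.0422] jaw-12.57 tilt [0.0008, 0.0] F [0.2, 0.5, -0.1] T [-0.01, -0.06, 0.04] op0.0005 q7 -0.40
 rig xy [0.0506, -0.0655]
```

Emit:
play_rows([
  [-1,0.001,0,0,0,0,0],
  [-1,0.0015,0,0,0,0,0],
  [-1,0.002,0,0,0,0,0],
  [-1,0.0025,0,0,0,0,0],
  [-1,0.003,0,0,0,0,0],
  [-1,0.0035,0,0,0,0,0],
  [-1,0.0035,0,0,0,0,0],
])

```text
time: 8.2
eef_pos: [0.6732, -0.0814, 0.042]
ee_rot: [0.001, 0.781, 0.624, -0.001]
force: [-3.2, -7.5, 4.0]
opening: 0.0003
```

```bash
python3 - <<'E'
from h import *
st()
x,y=rig(0,0)
c=read_camera("top");hs=((0,0,110),(180,60,255))
[print(r) for r in rects(c,hs,.010,roi=(240,210,375,260))]
E
```

```text
t8.20 p [0.6732, -0.0814, 0.042] jaw-12.71 tilt [-0.0003, -0.0027] F [-3.2, -7.5, 4.0] T [-1.54, 0.42, 0.08] op0.0003 q7 -0.41
 rig xy [0.0506, -0.0652]
([342.0, 239.0], 0.4191, -0.1016, np.float32(93.7), 93, 49)
([272.0, 229.0], 0.4468, 0.1116, np.float32(88.5), 113, 49)
```

```bash
sed -i 's/^RC=.*/RC=np.array([.6388,-.0062]);RY=np.radians(-12.6)/' h.py; python3 - <<'E'
from h import *
st();to(.447,.195,.12,-1)
E
```

```text
t8.25 p [0.6732, -0.0814, 0.042] jaw-12.71 tilt [-0.0003, -0.0027] F [-1.9, -7.4, 5.5] T [-1.53, 0.39, 0.04] op0.0004 q7 -0.41
 rig xy [0.05, -0.0659]
shift [0.2196, -0.2814, -0.0787] turn [0.0, 0.0027, -0.2043] | alt [[0.0, 0.003, -0.204], [0.004, -0.0, 2.937]]
```

Emit:
play_rows([
  [-1,-0.003,0,-0.03,0,0,0],
  [-1,-0.003,0,-0.078,0,0,0],
  [-1,0.216,-0.281,-0.078,0,0,-0.204],
  [-1,0.216,-0.281,-0.078,0,0,-0.204],
  [-1,0.216,-0.281,-0.078,0,0,-0.204],
  [-1,0.216,-0.281,-0.078,0,0,-0.204],
  [-1,0.216,-0.281,-0.078,0,0,-0.204],
  [-1,0.216,-0.281,-0.078,0,0,-0.204],
  [-1,0.216,-0.281,-0.078,0,0,-0.204],
  [-1,0.216,-0.281,-0.05,0,0,-0.204],
  [-1,0.216,-0.281,0.012,0,0,-0.204],
  [-1,0.216,-0.281,0.012,0,0,-0.204],
])

```text
time: 9.75
eef_pos: [0.4441, 0.1916, 0.0267]
ee_rot: [-0.001, 0.713, 0.701, -0.004]
force: [-0.9, -0.5, 0.4]
opening: 0.0004
```

```bash
python3 - <<'E'
from h import *
st();to(.447,.178,.03,-1)
c=read_camera("top");hs=((0,0,110),(180,60,255))
[print(r) for r in rects(c,hs,.010,roi=(240,210,375,260))]
E
```

```text
t9.75 p [0.4441, 0.1916, 0.0267] jaw-0.93 tilt [-0.007, -0.0033] F [-0.9, -0.5, 0.4] T [-0.03, -0.13, -0.01] op0.0004 q7 -0.90
 rig xy [-0.2332, 0.1506]
shift [-0.0136, 0.0031, -0.0033] turn [-0.0069, 0.0034, 0.0013] | alt [[-0.007, 0.003, 0.001], [-0.005, -0.011, -3.14]]
([348.0, 239.0], 0.4223, -0.1151, np.float32(96.1), 105, 49)
```

Emit:
play_rows([
  [-1,-0.006,0.003,-0.004,-0.007,0.003,0],
  [-1,-0.012,0.003,-0.004,-0.007,0.003,0],
  [-1,-0.014,0.003,-0.004,-0.007,0.003,0],
  [-1,-0.016,0.003,-0.004,-0.007,0.003,0],
  [-1,-0.018,0.003,-0.004,-0.007,0.003,0],
  [-1,-0.019,0.003,-0.004,-0.007,0.003,0],
  [-1,-0.019,0.003,-0.004,-0.007,0.003,0],
  [-1,-0.019,0.003,-0.004,-0.007,0.003,0],
])

```text
time: 10.8
eef_pos: [0.4491, 0.1744, 0.0337]
ee_rot: [0.001, 0.713, 0.701, 0.004]
force: [0.8, 2.3, 1.5]
opening: 0.0001
```

```bash
python3 - <<'E'
from h import *
st();to(.447,.110,.10,-1)
E
```

```text
t10.80 p [0.4491, 0.1744, 0.0337] jaw-0.91 tilt [0.0071, 0.003] F [0.8, 2.3, 1.5] T [0.46, -0.16, 0.01] op0.0001 q7 -0.87
 rig xy [-0.2245, 0.1349]
shift [-0.0643, -0.0006, -0.0665] turn [0.0071, -0.0032, 0.0016] | alt [[0.007, -0.003, 0.002], [0.005, 0.011, -3.14]]
```

Emit:
play_rows([
  [-1,0.003,0,0,0.007,-0.003,0],
  [-1,0.003,0,-0.05,0.007,-0.003,0],
  [1,-0.02,-0.001,-0.05,0.007,-0.003,0],
  [1,-0.066,-0.001,-0.05,0.007,-0.003,0],
  [1,-0.066,-0.001,-0.05,0.007,-0.003,0],
  [1,-0.066,-0.001,-0.05,0.007,-0.003,0],
  [1,-0.066,-0.001,-0.05,0.007,-0.003,0],
])

```text
time: 11.68
eef_pos: [0.4466, 0.1092, 0.0835]
ee_rot: [-0.0, 0.712, 0.702, 0.0]
force: [0.1, 0.6, 0.6]
opening: 0.046
```

```bash
python3 - <<'E'
from h import *
st();to(.447,.1084,.025,-1)
E
```

```text
t11.68 p [0.4466, 0.1092, 0.0835] jaw-0.84 tilt [-0.0002, 0.0004] F [0.1, 0.6, 0.6] T [0.01, -0.09, -0.0] op0.0460 q7 -0.68
 rig xy [-0.2128, 0.0707]
shift [-0.0008, 0.0004, 0.0585] turn [-0.0002, -0.0004, 0.0028] | alt [[-0.0, -0.0, 0.003], [0.001, -0.0, -3.139]]
```

Emit:
play_rows([
  [1,-0.001,0,0.01,0,0,0],
  [1,-0.001,0,0.02,0,0,0],
  [1,-0.001,0,0.03,0,0,0],
  [1,-0.001,0,0.058,0,0,0],
  [1,-0.001,0,0.058,0,0,0],
  [-1,-0.001,0,0.058,0,0,0],
  [-1,-0.001,0,0.058,0,0,0],
  [-1,-0.001,0,0.058,0,0,0],
  [-1,-0.001,0,0.058,0,0,0],
  [-1,-0.001,0,0.058,0,0,0],
  [-1,-0.001,0,0.058,0,0,0],
], newtons=50)

```text
time: 13.05
eef_pos: [0.4468, 0.1071, 0.0257]
ee_rot: [0.0, 0.713, 0.701, 0.0]
force: [0.2, -0.1, 3.0]
opening: 0.0454
```

```bash
python3 - <<'E'
from h import *
st();x,y=rig(.05,.03);to(x,y,.12,-12.6)
E
```

```text
t13.05 p [0.4468, 0.1071, 0.0257] jaw-0.93 tilt [0.0004, 0.0] F [0.2, -0.1, 3.0] T [-0.09, -0.14, -0.02] op0.0454 q7 -0.75
 rig xy [-0.2121, 0.0687]
shift [-0.0909, 0.2489, -0.0943] turn [0.0004, -0.0001, 0.2038] | alt [[0.0, -0.0, 0.204], [0.0, 0.001, -2.938]]
```

Emit:
play_rows([
  [-1,0,0,-0.04,0,0,0],
  [-1,0,0,-0.094,0,0,0],
  [-1,-0.091,0.249,-0.094,0,0,0.204],
  [-1,-0.091,0.249,-0.094,0,0,0.204],
  [-1,-0.091,0.249,-0.094,0,0,0.204],
  [-1,-0.091,0.249,-0.094,0,0,0.204],
  [-1,-0.091,0.249,-0.094,0,0,0.204],
  [-1,-0.091,0.249,-0.094,0,0,0.204],
  [-1,-0.091,0.249,-0.094,0,0,0.204],
  [-1,-0.091,0.249,-0.07,0,0,0.204],
  [-1,-0.091,0.249,-0.06,0,0,0.204],
  [-1,-0.091,0.249,-0.05,0,0,0.204],
  [-1,-0.091,0.249,-0.046,0,0,0.204],
  [-1,-0.091,0.249,-0.046,0,0,0.204],
])

```text
time: 14.8
eef_pos: [0.6941, 0.0121, 0.0716]
ee_rot: [0.0, 0.78, 0.625, -0.0]
force: [0.1, 0.5, -2.3]
opening: 0.0457
```

```bash
python3 - <<'E'
from h import *
st();x,y=rig(.05,.03);to(x,y,.0657,-12.6)
E
```

```text
t14.80 p [0.6941, 0.0121, 0.0716] jaw-12.61 tilt [-0.0, -0.0] F [0.1, 0.5, -2.3] T [0.01, -0.06, -0.0] op0.0457 q7 -0.54
 rig xy [0.05, 0.03]
shift [0.0, 0.0, 0.0059] turn [-0.0, 0.0, -0.0001] | alt [[-0.0, 0.0, -0.0], [0.0, 0.0, 3.141]]
```

Emit:
play_rows([
  [-1,0,0,0.002,0,0,0],
  [-1,0,0,0.004,0,0,0],
  [-1,0,0,0.006,0,0,0],
  [-1,0,0,0.007,0,0,0],
  [-1,0,0,0.008,0,0,0],
  [-1,0,0,0.008,0,0,0],
])

```text
time: 15.55
eef_pos: [0.6942, 0.0121, 0.0658]
ee_rot: [0.0, 0.781, 0.625, 0.0]
force: [-7.8, -0.9, 16.3]
opening: 0.0457
```

```bash
python3 - <<'E'
from h import *
st()
E
```

```text
t15.55 p [0.6942, 0.0121, 0.0658] jaw-12.62 tilt [0.0009, -0.0004] F [-7.8, -0.9, 16.3] T [-0.23, 1.64, 0.04] op0.0457 q7 -0.54
 rig xy [0.0501, 0.0299]
```

Emit:
play_rows([
  [-1,-0.002,0,0,0,0,0],
  [-1,-0.005,0,0,0,0,0],
  [-1,-0.009,0,0,0,0,0],
  [-1,-0.013,0,0,0,0,0],
  [-1,-0.017,0,0,0,0,0],
  [-1,-0.021,0,0,0,0,0],
  [-1,-0.025,0,0,0,0,0],
  [-1,-0.028,0,0,0,0,0],
  [-1,-0.03,0,0,0,0,0],
  [-1,-0.03,0,0,0,0,0],
])

```text
time: 16.8
eef_pos: [0.6897, -0.0148, 0.0658]
ee_rot: [0.0, 0.78, 0.626, 0.003]
force: [0.9, 4.3, 8.9]
opening: 0.0452
```

```bash
python3 - <<'E'
from h import *
st()
E
```

```text
t16.80 p [0.6897, -0.0148, 0.0658] jaw-12.55 tilt [0.005, 0.0028] F [0.9, 4.3, 8.9] T [0.84, -0.1, -0.11] op0.0452 q7 -0.51
 rig xy [0.0515, 0.0027]
```

Emit:
play_rows([
  [-1,-0.001,-0.001,0.001,0,0,0],
  [-1,-0.002,-0.002,0.001,0,0,0],
  [-1,-0.003,-0.002,0.001,0,0,0],
  [-1,-0.004,-0.002,0.001,0,0,0],
  [-1,-0.004,-0.002,0.001,0,0,0],
])

```text
time: 17.42
eef_pos: [0.6882, -0.0171, 0.0659]
ee_rot: [0.001, 0.78, 0.626, 0.004]
force: [3.2, 7.1, 11.3]
opening: 0.0455
```

```bash
python3 - <<'E'
from h import *
st()
E
```

```text
t17.43 p [0.6882, -0.0171, 0.0659] jaw-12.52 tilt [0.008, 0.004] F [3.2, 7.1, 11.3] T [1.33, -0.43, -0.13] op0.0455 q7 -0.50
 rig xy [0.0506, 0.0001]
```

Emit:
play_rows([
  [-1,-0.001,-0.0005,0,0,0,0],
  [-1,-0.0015,-0.001,0,0,0,0],
  [-1,-0.002,-0.001,0,0,0,0],
  [-1,-0.002,-0.001,0,0,0,0],
])

```text
time: 17.92
eef_pos: [0.687, -0.0191, 0.0659]
ee_rot: [0.001, 0.78, 0.626, 0.004]
force: [3.0, 7.2, 11.8]
opening: 0.0454
```

```bash
python3 - <<'E'
from h import *
st()
E
```

```text
t17.93 p [0.687, -0.0191, 0.0659] jaw-12.52 tilt [0.0084, 0.0038] F [3.0, 7.2, 11.8] T [1.24, -0.62, -0.11] op0.0454 q7 -0.50
 rig xy [0.0499, -0.002]
```

Emit:
play_rows([
  [-1,0.002,0,0,0,0,0],
  [-1,0.003,0,0,0,0,0],
  [-1,0.004,0,0,0,0,0],
  [-1,0.004,0,0,0,0,0],
])

```text
time: 18.42
eef_pos: [0.6871, -0.0189, 0.0658]
ee_rot: [0.002, 0.781, 0.625, 0.002]
force: [0.1, -2.3, 15.7]
opening: 0.0459
```

```bash
python3 - <<'E'
from h import *
st()
E
```

```text
t18.43 p [0.6871, -0.0189, 0.0658] jaw-12.64 tilt [0.0065, -0.0007] F [0.1, -2.3, 15.7] T [-0.41, 0.17, 0.15] op0.0459 q7 -0.51
 rig xy [0.0499, -0.0019]
```

Emit:
play_rows([
  [-1,0.001,0,0,0,0,0],
  [-1,0.0015,0,0,0,0,0],
  [-1,0.0015,0,0,0,0,0],
])

```text
time: 18.8
eef_pos: [0.6871, -0.0189, 0.0658]
ee_rot: [0.003, 0.781, 0.625, 0.002]
force: [-1.5, -4.7, 17.0]
opening: 0.0462
```

```bash
python3 - <<'E'
from h import *
st()
E
```

```text
t18.80 p [0.6871, -0.0189, 0.0658] jaw-12.68 tilt [0.0058, -0.0023] F [-1.5, -4.7, 17.0] T [-1.06, 0.49, 0.27] op0.0462 q7 -0.51
 rig xy [0.0499, -0.0019]
```

Emit:
play_rows([
  [-1,0.001,0,0,0,0,0],
  [-1,0.002,0,0,0,0,0],
  [-1,0.002,0,0,0,0,0],
])

```text
time: 19.18
eef_pos: [0.6871, -0.0188, 0.0658]
ee_rot: [0.003, 0.781, 0.624, 0.001]
force: [-2.1, -8.8, 18.5]
opening: 0.0452
```

```bash
python3 - <<'E'
from h import *
st()
E
```

```text
t19.18 p [0.6871, -0.0188, 0.0658] jaw-12.74 tilt [0.0048, -0.0044] F [-2.1, -8.8, 18.5] T [-1.86, 0.89, 0.41] op0.0452 q7 -0.51
 rig xy [0.0499, -0.0018]
```

Emit:
play_rows([
  [-1,0,0,-0.001,0,0,0],
  [-1,0.0005,0,-0.001,0,0,0],
  [-1,0.001,0,-0.001,0,0,0],
])

```text
time: 19.55
eef_pos: [0.6869, -0.0174, 0.0658]
ee_rot: [0.003, 0.781, 0.624, 0.0]
force: [-1.9, -8.7, 11.9]
opening: 0.0457
```

```bash
python3 - <<'E'
from h import *
st()
E
```

```text
t19.55 p [0.6869, -0.0174, 0.0658] jaw-12.75 tilt [0.0038, -0.0038] F [-1.9, -8.7, 11.9] T [-1.81, 0.43, 0.07] op0.0457 q7 -0.51
 rig xy [0.0494, -0.0005]
```

Emit:
play_rows([
  [-1,-0.003,0,-0.001,0,0,0],
  [-1,-0.005,0,-0.001,0,0,0],
  [0.3,-0.005,0,-0.001,0,0,0],
  [0.3,-0.005,0,-0.001,0,0,0],
  [0.3,-0.005,0,0.005,0,0,0],
  [0.3,-0.005,0,0.01,0,0,0],
  [0.3,-0.005,0,0.01,0,0,0],
])

```text
time: 20.42
eef_pos: [0.6835, -0.019, 0.0526]
ee_rot: [-0.0, 0.78, 0.625, -0.001]
force: [-1.1, 0.3, 0.2]
opening: 0.0597
```

```bash
python3 - <<'E'
from h import *
st();x,y=rig(.05,0);to(x,y,.052,-12.6)
E
```

```text
t20.43 p [0.6835, -0.019, 0.0526] jaw-12.61 tilt [-0.0015, -0.0001] F [-1.1, 0.3, 0.2] T [0.01, -0.06, -0.02] op0.0597 q7 -0.51
 rig xy [0.0464, -0.0028]
shift [0.0028, 0.0036, 0.0006] turn [-0.0015, 0.0005, -0.0001] | alt [[-0.001, 0.0, -0.0], [0.001, 0.002, 3.141]]
```

Emit:
play_rows([
  [0.3,0.003,0.0035,0,0,0,0],
  [0.3,0.003,0.0035,0,0,0,0],
  [-1,0.003,0.0035,0,0,0,0],
  [-1,0.003,0.0035,0,0,0,0],
  [-1,0.003,0.0035,0,0,0,0],
  [-1,0.003,0.0035,0,0,0,0],
], newtons=30)

```text
time: 21.18
eef_pos: [0.6877, -0.0167, 0.0536]
ee_rot: [-0.0, 0.78, 0.625, -0.0]
force: [-3.4, 0.6, 3.4]
opening: 0.0462
```

```bash
python3 - <<'E'
from h import *
st()
E
```

```text
t21.18 p [0.6877, -0.0167, 0.0536] jaw-12.61 tilt [-0.0008, -0.0] F [-3.4, 0.6, 3.4] T [0.1, 0.74, -0.04] op0.0462 q7 -0.51
 rig xy [0.05, 0.0004]
```

Emit:
play_rows([
  [0.3,0,0,0,0,0,0],
  [0.3,0,0,0,0,0,0],
  [0.3,0,0,-0.04,0,0,0],
  [-1,0.04,0,-0.04,0,0,0],
  [-1,0.08,0,-0.04,0,0,0],
  [-1,0.08,0,-0.02,0,0,0],
  [-1,0.08,0,0,0,0,0],
  [-1,0.075,0,0,0,0,0],
  [-1,0.071,0,0,0,0,0],
  [-1,0.069,0,0,0,0,0],
  [-1,0.068,0,0,0,0,0],
  [-1,0.067,0,0,0,0,0],
  [-1,0.066,0,0,0,0,0],
  [-1,0.065,0,0,0,0,0],
  [-1,0.064,0,0,0,0,0],
  [-1,0.064,0,0,0,0,0],
])

```text
time: 23.18
eef_pos: [0.7024, 0.0471, 0.0537]
ee_rot: [-0.0, 0.78, 0.626, 0.001]
force: [2.2, 5.2, -1.6]
opening: 0.0001
```

```bash
python3 - <<'E'
from h import *
st()
E
```

```text
t23.18 p [0.7024, 0.0471, 0.0537] jaw-12.56 tilt [0.0008, 0.0017] F [2.2, 5.2, -1.6] T [1.09, -0.47, -0.06] op0.0001 q7 -0.59
 rig xy [0.0505, 0.0659]
```

Emit:
play_rows([
  [-1,0.004,0,0,0,0,0],
  [-1,0.004,0,-0.035,0,0,0],
  [-1,-0.05,0,-0.035,0,0,0],
  [-1,-0.1,0,-0.035,0,0,0],
  [-1,-0.143,0,-0.035,0,0,0],
  [-1,-0.143,0,-0.02,0,0,0],
  [-1,-0.143,0,0,0,0,0],
  [-1,-0.137,0,0,0,0,0],
  [-1,-0.133,0,0,0,0,0],
  [-1,-0.131,0,0,0,0,0],
  [-1,-0.13,0,0,0,0,0],
  [-1,-0.1295,0,0,0,0,0],
  [-1,-0.129,0,0,0,0,0],
  [-1,-0.1285,0,0,0,0,0],
  [-1,-0.128,0,0,0,0,0],
  [-1,-0.128,0,0,0,0,0],
])

```text
time: 25.18
eef_pos: [0.6736, -0.0814, 0.0537]
ee_rot: [0.001, 0.781, 0.625, -0.001]
force: [-4.3, -6.7, 1.8]
opening: 0.0
```

```bash
python3 - <<'E'
from h import *
st(); to(.421,-.195,.12,5.5)
E
```

```text
t25.18 p [0.6736, -0.0814, 0.0537] jaw-12.70 tilt [-0.001, -0.0023] F [-4.3, -6.7, 1.8] T [-1.44, 0.77, 0.03] op0.0000 q7 -0.42
 rig xy [0.0504, -0.0658]
shift [-0.1665, -0.2215, -0.0658] turn [-0.0008, 0.0023, -0.3176] | alt [[-0.001, 0.002, -0.318], [0.003, 0.001, 2.824]]
```

```bash
python3 - <<'E'
from h import *
st(); to(.4119,-.0361,.13,6.4)
E
```

```text
t25.18 p [0.6736, -0.0814, 0.0537] jaw-12.70 tilt [-0.001, -0.0023] F [-4.3, -6.7, 1.8] T [-1.44, 0.77, 0.03] op0.0000 q7 -0.42
 rig xy [0.0504, -0.0658]
shift [-0.0135, -0.2653, -0.0761] turn [-0.0008, 0.0023, -0.3333] | alt [[-0.001, 0.002, -0.333], [0.003, 0.001, 2.808]]
```

Emit:
play_rows([
  [-1,-0.006,0,-0.02,0,0,0],
  [-1,-0.006,0,-0.076,0,0,0],
  [-1,-0.016,-0.265,-0.076,0,0,-0.333],
  [-1,-0.016,-0.265,-0.076,0,0,-0.333],
  [-1,-0.016,-0.265,-0.076,0,0,-0.333],
  [-1,-0.016,-0.265,-0.076,0,0,-0.333],
  [-1,-0.016,-0.265,-0.076,0,0,-0.333],
  [-1,-0.016,-0.265,-0.04,0,0,-0.333],
  [-1,-0.016,-0.265,0.0,0,0,-0.333],
  [-1,-0.016,-0.265,0.022,0,0,-0.333],
  [-1,-0.016,-0.265,0.022,0,0,-0.333],
])

```text
time: 26.55
eef_pos: [0.4129, -0.0364, 0.0312]
ee_rot: [-0.0, 0.666, 0.746, 0.0]
force: [-0.6, 0.4, 0.5]
opening: 0.0006
```

```bash
python3 - <<'E'
from h import *
st(); to(.4119,-.0361,.03,6.4)
c=read_camera("top");[print(r) for r in rects(c,((0,0,110),(180,60,255)),.010,roi=(240,210,375,260))]
E
```

```text
t26.55 p [0.4129, -0.0364, 0.0312] jaw6.52 tilt [-0.0003, 0.0005] F [-0.6, 0.4, 0.5] T [-0.02, -0.04, 0.07] op0.0006 q7 -0.36
 rig xy [-0.2139, -0.0788]
shift [0.0005, -0.001, 0.0012] turn [-0.0002, -0.0006, 0.002] | alt [[-0.0, -0.001, 0.002], [0.001, -0.0, -3.14]]
```

Push along −tool x: contact expected about 11 mm on; go 15 mm.

Emit:
play_rows([
  [-1,-0.005,-0.001,0,0,0,0],
  [-1,-0.009,-0.001,0,0,0,0],
  [-1,-0.011,-0.001,0,0,0,0],
  [-1,-0.013,-0.001,0,0,0,0],
  [-1,-0.014,-0.001,0,0,0,0],
  [-1,-0.015,-0.001,0,0,0,0],
  [-1,-0.016,-0.001,0,0,0,0],
  [-1,-0.016,-0.001,0,0,0,0],
])

```text
time: 27.6
eef_pos: [0.4129, -0.0531, 0.0315]
ee_rot: [-0.0, 0.666, 0.746, -0.0]
force: [-0.4, 2.4, 0.5]
opening: 0.0004
```

```bash
python3 - <<'E'
from h import *
st()
E
```

```text
t27.60 p [0.4129, -0.0531, 0.0315] jaw6.47 tilt [-0.0001, -0.0001] F [-0.4, 2.4, 0.5] T [0.5, -0.13, 0.01] op0.0004 q7 -0.33
 rig xy [-0.2103, -0.0951]
```

Emit:
play_rows([
  [-1,0.003,0,0,0,0,0],
  [-1,0.003,0,-0.045,0,0,0],
  [1,-0.02,0,-0.045,0,0,0],
  [1,-0.065,0,-0.045,0,0,0],
  [1,-0.065,0,-0.045,0,0,0],
  [1,-0.065,0,-0.045,0,0,0],
  [1,-0.065,0,-0.045,0,0,0],
  [1,-0.065,0,-0.035,0,0,0],
  [1,-0.065,0,-0.02,0,0,0],
  [1,-0.065,0,0.006,0,0,0],
  [1,-0.065,0,0.006,0,0,0],
  [-1,-0.065,0,0.006,0,0,0],
  [-1,-0.065,0,0.006,0,0,0],
  [-1,-0.065,0,0.006,0,0,0],
  [-1,-0.065,0,0.006,0,0,0],
  [-1,-0.065,0,0.006,0,0,0],
  [-1,-0.065,0,0.006,0,0,0],
], newtons=50)

```text
time: 29.72
eef_pos: [0.4206, -0.1177, 0.0257]
ee_rot: [0.0, 0.666, 0.746, 0.0]
force: [0.7, 0.3, 1.7]
opening: 0.0454
```

```bash
python3 - <<'E'
from h import *
st();s,p,M=pose();print("inhand along x", M[:2,0]@(np.array([.4203,-.1187])-p[:2]))
x,y=rig(-.05,.03);to(x,y,.12,-12.6)
E
```

```text
t29.73 p [0.4206, -0.1177, 0.0257] jaw6.47 tilt [0.0008, -0.0001] F [0.7, 0.3, 1.7] T [-0.03, -0.3, 0.06] op0.0454 q7 -0.18
 rig xy [-0.1886, -0.1564]
inhand along x -0.0009817944108096994
shift [0.1308, 0.192, -0.0942] turn [0.0008, 0.0001, 0.3329] | alt [[0.001, 0.0, 0.333], [-0.0, 0.001, -2.809]]
```

Emit:
play_rows([
  [-1,0,0,-0.04,0,0,0],
  [-1,0,0,-0.094,0,0,0],
  [-1,0.131,0.192,-0.094,0,0,0.333],
  [-1,0.131,0.192,-0.094,0,0,0.333],
  [-1,0.131,0.192,-0.094,0,0,0.333],
  [-1,0.131,0.192,-0.094,0,0,0.333],
  [-1,0.131,0.192,-0.094,0,0,0.333],
  [-1,0.131,0.192,-0.094,0,0,0.333],
  [-1,0.131,0.192,-0.07,0,0,0.333],
  [-1,0.131,0.192,-0.055,0,0,0.333],
  [-1,0.131,0.192,-0.047,0,0,0.333],
  [-1,0.131,0.192,-0.046,0,0,0.333],
])

```text
time: 31.22
eef_pos: [0.5958, 0.0338, 0.0711]
ee_rot: [-0.0, 0.781, 0.625, -0.0]
force: [-0.7, 0.0, -3.2]
opening: 0.0456
```

```bash
python3 - <<'E'
from h import *
st();x,y=rig(-.05,.031);to(x,y,.0657,-12.6)
E
```

```text
t31.23 p [0.5958, 0.0338, 0.0711] jaw-12.63 tilt [-0.001, -0.0002] F [-0.7, 0.0, -3.2] T [0.02, -0.11, 0.0] op0.0456 q7 -0.66
 rig xy [-0.0507, 0.0297]
shift [0.0013, 0.0007, 0.0054] turn [-0.0009, 0.0004, -0.0005] | alt [[-0.001, 0.0, -0.001], [0.001, 0.001, 3.141]]
```

Emit:
play_rows([
  [-1,0.001,0.0005,0.003,0,0,0],
  [-1,0.001,0.0005,0.005,0,0,0],
  [-1,0.001,0.0005,0.006,0,0,0],
  [-1,0.001,0.0005,0.007,0,0,0],
  [-1,0.001,0.0005,0.007,0,0,0],
  [-1,0.001,0.0005,0.007,0,0,0],
])

```text
time: 31.98
eef_pos: [0.5971, 0.0351, 0.0658]
ee_rot: [0.0, 0.78, 0.625, 0.0]
force: [-4.3, -0.7, 9.1]
opening: 0.0452
```

```bash
python3 - <<'E'
from h import *
st()
E
```

```text
t31.98 p [0.5971, 0.0351, 0.0658] jaw-12.60 tilt [0.0007, -0.0004] F [-4.3, -0.7, 9.1] T [-0.19, 0.89, 0.03] op0.0452 q7 -0.67
 rig xy [-0.0498, 0.0312]
```

Emit:
play_rows([
  [-1,-0.002,0,0,0,0,0],
  [-1,-0.005,0,0,0,0,0],
  [-1,-0.009,0,0,0,0,0],
  [-1,-0.013,0,0,0,0,0],
  [-1,-0.017,0,0,0,0,0],
  [-1,-0.021,-0.0005,0,0,0,0],
  [-1,-0.025,-0.001,0,0,0,0],
  [-1,-0.028,-0.001,0,0,0,0],
  [-1,-0.029,-0.001,0,0,0,0],
  [-1,-0.03,-0.001,0,0,0,0],
  [-1,-0.03,-0.001,0,0,0,0],
])

```text
time: 33.35
eef_pos: [0.591, 0.0073, 0.0658]
ee_rot: [0.0, 0.78, 0.625, 0.002]
force: [0.2, 4.4, 5.9]
opening: 0.0455
```

```bash
python3 - <<'E'
from h import *
st()
E
```

```text
t33.35 p [0.591, 0.0073, 0.0658] jaw-12.57 tilt [0.0035, 0.0016] F [0.2, 4.4, 5.9] T [0.83, -0.08, -0.1] op0.0455 q7 -0.63
 rig xy [-0.0496, 0.0027]
```

Emit:
play_rows([
  [-1,-0.0008,0,0,0,0,0],
  [-1,-0.0015,0,0,0,0,0],
  [-1,-0.0015,0,0,0,0,0],
])

```text
time: 33.72
eef_pos: [0.5907, 0.0059, 0.0658]
ee_rot: [0.0, 0.78, 0.625, 0.002]
force: [1.4, 4.1, 6.6]
opening: 0.0456
```

```bash
python3 - <<'E'
from h import *
st()
E
```

```text
t33.73 p [0.5907, 0.0059, 0.0658] jaw-12.57 tilt [0.0036, 0.0017] F [1.4, 4.1, 6.6] T [0.92, -0.16, -0.01] op0.0456 q7 -0.62
 rig xy [-0.0496, 0.0014]
```

Emit:
play_rows([
  [-1,0.002,0,0,0,0,0],
  [0.3,0.002,0,0,0,0,0],
  [0.3,0.002,0,0,0,0,0],
  [0.3,0.002,0.0005,0.006,0,0,0],
  [0.3,0.002,0.0005,0.011,0,0,0],
  [0.3,0.002,0.0005,0.011,0,0,0],
])

```text
time: 34.48
eef_pos: [0.5895, 0.0063, 0.0527]
ee_rot: [-0.0, 0.78, 0.625, -0.001]
force: [0.6, -0.0, -0.4]
opening: 0.0597
```

```bash
python3 - <<'E'
from h import *
st();x,y=rig(-.05,0);to(x,y,.0525,-12.6)
E
```

```text
t34.48 p [0.5895, 0.0063, 0.0527] jaw-12.61 tilt [-0.0013, -0.0001] F [0.6, -0.0, -0.4] T [-0.06, -0.07, 0.02] op0.0597 q7 -0.63
 rig xy [-0.0508, 0.0014]
shift [-0.0014, 0.0008, 0.0002] turn [-0.0013, 0.0004, -0.0001] | alt [[-0.001, 0.0, -0.0], [0.001, 0.002, 3.141]]
```

Squeeze to align, then touch the +y end.

Emit:
play_rows([
  [-1,0,0.0008,0,0,0,0],
  [-1,0,0.0008,0,0,0,0],
  [-1,0,0.0008,0,0,0,0],
  [-1,0,0.0008,0,0,0,0],
  [-1,0,0.0008,0,0,0,0],
], newtons=30)

```text
time: 35.1
eef_pos: [0.5903, 0.0063, 0.0535]
ee_rot: [-0.0, 0.78, 0.625, -0.0]
force: [-3.4, 1.3, 1.9]
opening: 0.0457
```

```bash
python3 - <<'E'
from h import *
st()
E
```

```text
t35.10 p [0.5903, 0.0063, 0.0535] jaw-12.60 tilt [-0.0007, -0.0] F [-3.4, 1.3, 1.9] T [0.15, 0.86, 0.0] op0.0457 q7 -0.63
 rig xy [-0.05, 0.0016]
```

Emit:
play_rows([
  [0.3,0,0,0,0,0,0],
  [0.3,0,0,0,0,0,0],
  [0.3,0,0,-0.04,0,0,0],
  [-1,0.04,0,-0.04,0,0,0],
  [-1,0.08,0,-0.04,0,0,0],
  [-1,0.08,0,-0.02,0,0,0],
  [-1,0.08,0,0,0,0,0],
  [-1,0.075,0,0,0,0,0],
  [-1,0.071,0,0,0,0,0],
  [-1,0.069,0,0,0,0,0],
  [-1,0.067,0,0,0,0,0],
  [-1,0.066,0,0,0,0,0],
  [-1,0.065,0,0,0,0,0],
  [-1,0.064,0,0,0,0,0],
  [-1,0.063,0,0,0,0,0],
  [-1,0.063,0,0,0,0,0],
])

```text
time: 37.1
eef_pos: [0.6048, 0.0687, 0.0537]
ee_rot: [-0.0, 0.78, 0.625, 0.001]
force: [2.3, 5.1, -1.3]
opening: 0.0005
```

```bash
python3 - <<'E'
from h import *
st()
E
```

```text
t37.10 p [0.6048, 0.0687, 0.0537] jaw-12.57 tilt [0.0007, 0.0013] F [2.3, 5.1, -1.3] T [1.12, -0.4, 0.0] op0.0005 q7 -0.73
 rig xy [-0.0495, 0.0657]
```

Emit:
play_rows([
  [-1,0.004,0,0,0,0,0],
  [-1,0.004,0,-0.035,0,0,0],
  [-1,-0.05,0,-0.035,0,0,0],
  [-1,-0.1,0,-0.035,0,0,0],
  [-1,-0.143,0,-0.035,0,0,0],
  [-1,-0.143,0,-0.02,0,0,0],
  [-1,-0.143,0,0,0,0,0],
  [-1,-0.137,0,0,0,0,0],
  [-1,-0.133,0,0,0,0,0],
  [-1,-0.131,0,0,0,0,0],
  [-1,-0.13,0,0,0,0,0],
  [-1,-0.129,0,0,0,0,0],
  [-1,-0.128,0,0,0,0,0],
  [-1,-0.1275,0,0,0,0,0],
  [-1,-0.127,0,0,0,0,0],
  [-1,-0.127,0,0,0,0,0],
])

```text
time: 39.1
eef_pos: [0.5762, -0.0597, 0.054]
ee_rot: [0.001, 0.781, 0.624, -0.002]
force: [-3.7, -10.7, 6.6]
opening: 0.0001
```

```bash
python3 - <<'E'
from h import *
st();to(.5025,-.35,.12,8.9+90)
E
```

```text
t39.10 p [0.5762, -0.0597, 0.054] jaw-12.76 tilt [-0.0011, -0.004] F [-3.7, -10.7, 6.6] T [-2.16, 0.73, 0.05] op0.0001 q7 -0.53
 rig xy [-0.0494, -0.0659]
shift [-0.2997, -0.0078, -0.0648] turn [0.0023, 0.0037, 1.1927] | alt [[-0.004, 0.003, -1.949], [0.002, 0.004, 1.193]]
```

Emit:
play_rows([
  [-1,-0.006,0,-0.02,0,0,0],
  [0.1,-0.01,0,-0.065,0,0,0],
  [0.1,-0.303,-0.008,-0.065,0,0,1.193],
  [0.1,-0.303,-0.008,-0.065,0,0,1.193],
  [0.1,-0.303,-0.008,-0.065,0,0,1.193],
  [0.1,-0.303,-0.008,-0.065,0,0,1.193],
  [0.1,-0.303,-0.008,-0.065,0,0,1.193],
  [0.1,-0.303,-0.008,-0.065,0,0,1.193],
  [0.1,-0.303,-0.008,-0.065,0,0,1.193],
  [0.1,-0.303,-0.008,-0.065,0,0,1.193],
  [0.1,-0.303,-0.008,-0.065,0,0,1.193],
])

```text
time: 40.48
eef_pos: [0.5032, -0.3499, 0.1187]
ee_rot: [0.0, 0.997, 0.08, 0.0]
force: [-0.3, -0.3, -0.4]
opening: 0.0505
```

```bash
python3 - <<'E'
from h import *
st();to(.5025,-.35,.024,98.9)
c=read_camera("top");cv2.imwrite("pics/top1.png",c["img"])
s=read_camera("side");im=np.vstack([cv2.resize(np.clip(1.6*c["img"][120:220,240:400].astype(float),0,255).astype(np.uint8),None,fx=3,fy=3),cv2.resize(s["img"][130:230,200:360],None,fx=3,fy=3)]);cv2.imwrite("pics/chk1.png",im)
E
```

```text
t40.48 p [0.5032, -0.3499, 0.1187] jaw-80.84 tilt [0.0005, 0.0] F [-0.3, -0.3, -0.4] T [-0.03, -0.01, 0.05] op0.0505 q7 -0.96
 rig xy [-0.0573, -0.365]
shift [-0.0008, -0.0, 0.0947] turn [0.0001, -0.0005, 0.0046] | alt [[0.001, 0.0, -3.137], [0.0, -0.001, 0.005]]
```

View pics/chk1.png

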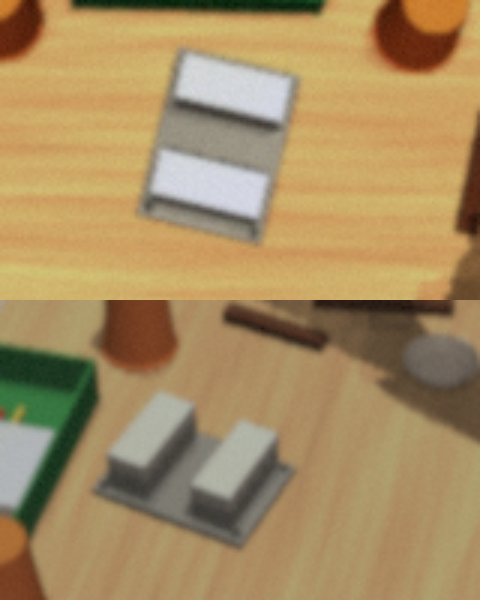

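Both risers sit flush on their feet (crop pixels 235,90 and 212,190). Now the first beam.

Emit:
play_rows([
  [0.1,-0.001,0,0.05,0,0,0],
  [0.1,-0.001,0,0.09,0,0,0],
  [0.1,-0.001,0,0.0945,0,0,0],
  [0.1,-0.001,0,0.0945,0,0,0],
  [-1,-0.001,0,0.0945,0,0,0],
  [-1,-0.001,0,0.0945,0,0,0],
  [-1,-0.001,0,0.0945,0,0,0],
  [-1,-0.001,0,0.0945,0,0,0],
], newtons=30)

```text
time: 41.58
eef_pos: [0.502, -0.3505, 0.0243]
ee_rot: [0.0, 0.997, 0.079, 0.0]
force: [0.1, -0.8, 2.1]
opening: 0.022
```

```bash
python3 - <<'E'
from h import *
st();x,y=rig(0,-.035);to(x,y,.13,77.4)
E
```

```text
t41.58 p [0.502, -0.3505, 0.0243] jaw-80.97 tilt [0.0003, -0.0003] F [0.1, -0.8, 2.1] T [0.02, 0.1, 0.0] op0.0220 q7 -0.98
 rig xy [-0.0584, -0.3658]
shift [0.1763, -0.286, -0.1057] turn [0.0003, -0.0003, 0.3776] | alt [[0.0, 0.0, -2.764], [0.0, -0.0, 0.378]]
```

Emit:
play_rows([
  [-1,0,0,-0.05,0,0,0],
  [-1,0,0,-0.105,0,0,0.1],
  [-1,0.176,-0.286,-0.105,0,0,0.378],
  [-1,0.176,-0.286,-0.105,0,0,0.378],
  [-1,0.176,-0.286,-0.105,0,0,0.378],
  [-1,0.176,-0.286,-0.105,0,0,0.378],
  [-1,0.176,-0.286,-0.105,0,0,0.378],
  [-1,0.176,-0.286,-0.105,0,0,0.378],
  [-1,0.176,-0.286,-0.105,0,0,0.378],
  [-1,0.176,-0.286,-0.085,0,0,0.378],
  [-1,0.176,-0.286,-0.07,0,0,0.378],
  [-1,0.176,-0.286,-0.066,0,0,0.378],
  [-1,0.176,-0.286,-0.066,0,0,0.378],
])

```text
time: 43.2
eef_pos: [0.6306, -0.041, 0.0899]
ee_rot: [0.0, 0.994, -0.11, -0.0]
force: [-0.5, 0.6, -0.3]
opening: 0.0217
```

```bash
python3 - <<'E'
from h import *
st();x,y=rig(0,-.035);to(x,y,.0845,77.4)
s=read_camera("side");print(rects(s,((0,60,0),(30,255,75)),.068,roi=(215,120,340,230)))
E
```

```text
t43.20 p [0.6306, -0.041, 0.0899] jaw-102.67 tilt [-0.0005, -0.0003] F [-0.5, 0.6, -0.3] T [0.06, 0.01, 0.01] op0.0217 q7 -1.84
 rig xy [-0.0004, -0.0358]
shift [0.0004, -0.0008, 0.0054] turn [0.0004, 0.0004, -0.0013] | alt [[0.001, -0.001, 3.14], [0.0, 0.0, -0.001]]
[([279.0, 159.0], 0.6116, -0.0913, np.float32(109.5), 215, 80), ([268.0, 123.0], 0.6987, -0.2656, np.float32(20.4), 97, 49)]
```

Emit:
play_rows([
  [-1,0,-0.001,0.003,0,0,0],
  [-1,0,-0.001,0.0055,0,0,0],
  [-1,0,-0.001,0.0055,0,0,0],
  [-0.1,0,-0.001,0.0055,0,0,0],
  [-0.1,0,-0.001,0.0055,0,0,0],
  [-0.1,0,-0.001,0.0055,0,0,0],
  [0.1,0,-0.001,-0.04,0,0,0],
])

```text
time: 44.12
eef_pos: [0.6285, -0.0393, 0.1273]
ee_rot: [0.0, 0.994, -0.11, -0.003]
force: [0.1, -0.1, 0.5]
opening: 0.0471
```

```bash
python3 - <<'E'
from h import *
st();to(.5242,.3515,.13,80.5)
E
```

```text
t44.12 p [0.6285, -0.0393, 0.1273] jaw-102.61 tilt [-0.007, -0.0001] F [0.1, -0.1, 0.5] T [-0.01, -0.12, 0.07] op0.0471 q7 -1.83
 rig xy [-0.0028, -0.0345]
shift [-0.1872, -0.3586, -0.002] turn [0.0015, 0.0068, -0.0543] | alt [[0.011, -0.002, 3.087], [0.001, 0.007, -0.054]]
```

Emit:
play_rows([
  [0.1,-0.188,-0.359,0,0,0,-0.054],
  [0.1,-0.188,-0.359,0,0,0,-0.054],
  [0.1,-0.188,-0.359,0,0,0,-0.054],
  [0.1,-0.188,-0.359,0,0,0,-0.054],
  [0.1,-0.188,-0.359,0,0,0,-0.054],
  [0.1,-0.188,-0.359,0,0,0,-0.054],
  [0.1,-0.188,-0.359,0,0,0,-0.054],
  [0.1,-0.188,-0.359,0,0,0,-0.054],
  [0.1,-0.188,-0.359,0,0,0,-0.054],
  [0.1,-0.188,-0.359,0.06,0,0,-0.054],
  [0.1,-0.188,-0.359,0.06,0,0,-0.054],
])

```text
time: 45.5
eef_pos: [0.5242, 0.3481, 0.0664]
ee_rot: [0.003, 0.996, -0.084, -0.003]
force: [-0.1, -0.1, 0.9]
opening: 0.0506
```

```bash
python3 - <<'E'
from h import *
st();to(.5242,.3515,.0243,80.5)
E
```

```text
t45.50 p [0.5242, 0.3481, 0.0664] jaw-99.66 tilt [-0.0063, -0.0061] F [-0.1, -0.1, 0.9] T [0.06, 0.03, -0.02] op0.0506 q7 -2.47
 rig xy [-0.1892, 0.3207]
shift [-0.0003, -0.0037, 0.0421] turn [0.007, 0.0052, -0.0028] | alt [[0.008, -0.011, 3.139], [0.007, 0.005, -0.003]]
```

Emit:
play_rows([
  [0.1,0,0,0.035,0,0,0],
  [0.1,0,0,0.035,0,0,0],
  [0.1,0,0,0.035,0,0,0],
])

```text
time: 45.88
eef_pos: [0.5271, 0.3521, 0.0371]
ee_rot: [-0.0, 0.997, -0.083, 0.001]
force: [-0.3, 0.6, -0.3]
opening: 0.0502
```

```bash
python3 - <<'E'
from h import *
st();to(.5242,.3515,.0243,80.5)
E
```

```text
t45.88 p [0.5271, 0.3521, 0.0371] jaw-99.58 tilt [0.0015, 0.0008] F [-0.3, 0.6, -0.3] T [0.1, 0.02, -0.02] op0.0502 q7 -2.47
 rig xy [-0.1872, 0.3253]
shift [-0.0027, 0.0011, 0.0128] turn [-0.0011, -0.0014, -0.0013] | alt [[-0.002, 0.002, 3.14], [-0.001, -0.001, -0.001]]
```

Emit:
play_rows([
  [0.1,-0.002,0.001,0.01,0,0,0],
  [0.1,-0.0025,0.001,0.0125,0,0,0],
  [0.1,-0.0025,0.001,0.0125,0,0,0],
  [-1,-0.0025,0.001,0.0125,0,0,0],
  [-1,-0.0025,0.001,0.0125,0,0,0],
  [-1,-0.0025,0.001,0.0125,0,0,0],
  [-1,-0.0025,0.001,0.0125,0,0,0],
])

```text
time: 46.75
eef_pos: [0.5234, 0.3516, 0.0225]
ee_rot: [-0.0, 0.997, -0.083, 0.0]
force: [0.3, -0.1, 0.6]
opening: 0.0219
```

```bash
python3 - <<'E'
from h import *
st();x,y=rig(0,.035);to(x,y,.13,77.4)
E
```

```text
t46.75 p [0.5234, 0.3516, 0.0225] jaw-99.53 tilt [0.0001, 0.0] F [0.3, -0.1, 0.6] T [0.04, 0.0, 0.03] op0.0219 q7 -2.48
 rig xy [-0.1907, 0.324]
shift [0.1749, 0.2988, -0.1075] turn [-0.0, -0.0, 0.0536] | alt [[0.0, -0.0, -3.088], [-0.0, -0.0, 0.054]]
```

Emit:
play_rows([
  [-1,0,0,-0.05,0,0,0],
  [-1,0,0,-0.107,0,0,0.05],
  [-1,0.175,0.299,-0.107,0,0,0.054],
  [-1,0.175,0.299,-0.107,0,0,0.054],
  [-1,0.175,0.299,-0.107,0,0,0.054],
  [-1,0.175,0.299,-0.107,0,0,0.054],
  [-1,0.175,0.299,-0.107,0,0,0.054],
  [-1,0.175,0.299,-0.107,0,0,0.054],
  [-1,0.175,0.299,-0.107,0,0,0.054],
  [-1,0.175,0.299,-0.085,0,0,0.054],
  [-1,0.175,0.299,-0.07,0,0,0.054],
  [-1,0.175,0.299,-0.066,0,0,0.054],
  [-1,0.175,0.299,-0.066,0,0,0.054],
])

```text
time: 48.38
eef_pos: [0.6463, 0.0282, 0.0885]
ee_rot: [-0.0, 0.994, -0.11, -0.0]
force: [0.7, -0.9, -0.7]
opening: 0.0218
```

```bash
python3 - <<'E'
from h import *
st();x,y=rig(0,.035);to(x,y,.083,77.4)
E
```

```text
t48.38 p [0.6463, 0.0282, 0.0885] jaw-102.59 tilt [-0.0004, 0.0001] F [0.7, -0.9, -0.7] T [0.03, 0.08, 0.03] op0.0218 q7 -1.94
 rig xy [-0.0002, 0.0352]
shift [0.0002, 0.0002, 0.0055] turn [0.0, 0.0004, 0.0003] | alt [[-0.001, 0.0, -3.141], [0.0, 0.0, 0.0]]
```

Emit:
play_rows([
  [-1,0,0,0.003,0,0,0],
  [-1,0,0,0.0055,0,0,0],
  [-1,0,0,0.0055,0,0,0],
  [-0.1,0,0,0.0055,0,0,0],
  [-0.1,0,0,0.0055,0,0,0],
  [-0.1,0,0,0.0055,0,0,0],
  [0.1,0,0,-0.04,0,0,0],
  [0.1,0,0,-0.04,0,0,0],
])

```text
time: 49.38
eef_pos: [0.6488, 0.0279, 0.132]
ee_rot: [-0.001, 0.994, -0.11, 0.003]
force: [-0.4, 0.2, 0.2]
opening: 0.0503
```

```bash
python3 - <<'E'
from h import *
st();to(.6163,.2644,.1,82.1)
E
```

```text
t49.38 p [0.6488, 0.0279, 0.132] jaw-102.63 tilt [0.0062, 0.0007] F [-0.4, 0.2, 0.2] T [0.1, 0.01, 0.03] op0.0503 q7 -1.94
 rig xy [0.0023, 0.0355]
shift [-0.0836, -0.2236, 0.032] turn [-0.0018, -0.006, -0.0826] | alt [[-0.009, 0.003, 3.059], [-0.002, -0.006, -0.083]]
```

Emit:
play_rows([
  [0.1,-0.081,-0.223,0.02,0,0,-0.083],
  [0.1,-0.081,-0.223,0.02,0,0,-0.083],
  [0.1,-0.081,-0.223,0.02,0,0,-0.083],
  [0.1,-0.081,-0.223,0.02,0,0,-0.083],
  [0.1,-0.081,-0.223,0.03,0,0,-0.083],
  [0.1,-0.081,-0.223,0.09,0,0,-0.083],
  [0.1,-0.081,-0.223,0.09,0,0,-0.083],
  [0.1,-0.081,-0.223,0.09,0,0,-0.083],
])

```text
time: 50.38
eef_pos: [0.6168, 0.2625, 0.0396]
ee_rot: [-0.0, 0.998, -0.069, 0.0]
force: [1.2, 0.3, 0.6]
opening: 0.0504
```

```bash
python3 - <<'E'
from h import *
st();to(.6163,.2644,.0238,82.1)
E
```

```text
t50.38 p [0.6168, 0.2625, 0.0396] jaw-97.92 tilt [0.0005, -0.0] F [1.2, 0.3, 0.6] T [0.01, -0.0, -0.05] op0.0504 q7 -2.24
 rig xy [-0.0801, 0.2574]
shift [-0.0008, -0.0018, 0.0158] turn [-0.0001, -0.0005, -0.0003] | alt [[-0.001, 0.0, 3.141], [-0.0, -0.001, -0.0]]
```

Emit:
play_rows([
  [0.1,-0.001,-0.002,0.01,0,0,0],
  [0.1,-0.001,-0.002,0.0155,0,0,0],
  [0.1,-0.001,-0.002,0.0155,0,0,0],
  [-1,-0.001,-0.002,0.0155,0,0,0],
  [-1,-0.001,-0.002,0.0155,0,0,0],
  [-1,-0.001,-0.002,0.0155,0,0,0],
  [-1,-0.001,-0.002,0.0155,0,0,0],
])

```text
time: 51.25
eef_pos: [0.6155, 0.2651, 0.0231]
ee_rot: [0.0, 0.998, -0.069, 0.0]
force: [0.5, -0.3, 1.5]
opening: 0.0215
```

```bash
python3 - <<'E'
from h import *
st();x,y=rig(.055,0);to(x,y,.14,-12.6)
E
```

```text
t51.25 p [0.6155, 0.2651, 0.0231] jaw-97.87 tilt [0.0001, -0.0] F [0.5, -0.3, 1.5] T [0.02, 0.07, 0.06] op0.0215 q7 -2.25
 rig xy [-0.0819, 0.2597]
shift [0.1151, 0.2701, -0.1169] turn [0.0001, -0.0001, -1.4882] | alt [[0.0, -0.0, -1.488], [-0.0, -0.0, 1.653]]
```

Emit:
play_rows([
  [-1,0,0,-0.06,0,0,0],
  [-1,0,0,-0.117,0,0,0],
  [-1,0.115,0.27,-0.117,0,0,-1.488],
  [-1,0.115,0.27,-0.117,0,0,-1.488],
  [-1,0.115,0.27,-0.117,0,0,-1.488],
  [-1,0.115,0.27,-0.117,0,0,-1.488],
  [-1,0.115,0.27,-0.117,0,0,-1.488],
  [-1,0.115,0.27,-0.117,0,0,-1.488],
  [-1,0.115,0.27,-0.117,0,0,-1.488],
  [-1,0.115,0.27,-0.117,0,0,-1.488],
  [-1,0.115,0.27,-0.117,0,0,-1.488],
  [-1,0.115,0.27,-0.09,0,0,-1.488],
  [-1,0.115,0.27,-0.082,0,0,-1.488],
  [-1,0.115,0.27,-0.082,0,0,-1.488],
])

```text
time: 53.0
eef_pos: [0.692, -0.0181, 0.1046]
ee_rot: [-0.0, 0.781, 0.624, -0.001]
force: [-0.3, 0.3, -0.9]
opening: 0.0214
```

```bash
python3 - <<'E'
from h import *
st();x,y=rig(.055,0);to(x,y,.0994,-12.6)
E
```

```text
t53.00 p [0.692, -0.0181, 0.1046] jaw-12.71 tilt [-0.0012, -0.0002] F [-0.3, 0.3, -0.9] T [-0.02, -0.06, 0.04] op0.0214 q7 -0.52
 rig xy [0.0545, 0.0]
shift [-0.0, 0.0005, 0.0052] turn [-0.0012, 0.0004, -0.0019] | alt [[-0.001, 0.0, -0.002], [0.001, 0.002, 3.14]]
```

Emit:
play_rows([
  [-1,0,0.0005,0.003,0,0,0],
  [-1,0,0.0005,0.0053,0,0,0],
  [-1,0,0.0005,0.0053,0,0,0],
  [-0.1,0,0.0005,0.0053,0,0,0],
  [-0.1,0,0.0005,0.0053,0,0,0],
  [-0.1,0,0.0005,0.0053,0,0,0],
  [0.1,0,0,-0.04,0,0,0],
  [0.1,0,0,-0.04,0,0,0],
])

```text
time: 54.0
eef_pos: [0.6947, -0.0175, 0.1489]
ee_rot: [0.002, 0.781, 0.625, 0.003]
force: [0.6, -0.4, -0.1]
opening: 0.0497
```

```bash
python3 - <<'E'
from h import *
st();to(.4114,.2419,.12,78.7)
c=read_camera("top");[print(r) for r in rects(c,((0,60,0),(30,255,75)),.008,roi=(85,130,480,285))]
E
```

```text
t54.00 p [0.6947, -0.0175, 0.1489] jaw-12.62 tilt [0.0065, 0.0006] F [0.6, -0.4, -0.1] T [0.04, -0.08, 0.01] op0.0497 q7 -0.51
 rig xy [0.057, 0.0011]
shift [0.1912, -0.3333, 0.0273] turn [0.0033, -0.0064, 1.5478] | alt [[0.006, 0.003, -1.594], [0.003, -0.006, 1.548]]
([229.0, 239.0], 0.4114, 0.2417, np.float32(168.4), 127, 20)
([156.0, 214.0], 0.4831, 0.4678, np.float32(6.7), 147, 36)
([427.0, 160.0], 0.6716, -0.3583, np.float32(6.5), 109, 12)
([300.0, 162.0], 0.6522, 0.0327, np.float32(175.8), 165, 38)
([363.0, 212.0], 0.5225, -0.1764, np.float32(13.9), 543, 302)
([240.0, 132.0], 0.7388, 0.2224, np.float32(91.4), 75, 25)
([188.0, 146.0], 0.6957, 0.3736, np.float32(175.4), 100, 70)
```

Emit:
play_rows([
  [0.1,0.191,-0.331,0.01,0,0,-1.594],
  [0.1,0.191,-0.331,0.01,0,0,-1.594],
  [0.1,0.191,-0.331,0.01,0,0,-1.594],
  [0.1,0.191,-0.331,0.01,0,0,-1.594],
  [0.1,0.191,-0.331,0.01,0,0,-1.594],
  [0.1,0.191,-0.331,0.01,0,0,-1.594],
  [0.1,0.191,-0.331,0.01,0,0,-1.594],
  [0.1,0.191,-0.331,0.01,0,0,-1.594],
  [0.1,0.191,-0.331,0.06,0,0,-1.594],
  [0.1,0.191,-0.331,0.105,0,0,-1.594],
  [0.1,0.191,-0.331,0.105,0,0,-1.594],
  [0.1,0.191,-0.331,0.105,0,0,-1.594],
])

```text
time: 55.55
eef_pos: [0.4112, 0.2411, 0.041]
ee_rot: [0.0, 0.098, 0.995, 0.0]
force: [0.0, -1.0, 0.0]
opening: 0.0506
```

```bash
python3 - <<'E'
from h import *
st();to(.4114,.2419,.0238,78.7)
E
```

```text
t55.55 p [0.4112, 0.2411, 0.041] jaw78.74 tilt [0.0002, 0.0005] F [0.0, -1.0, 0.0] T [0.15, -0.17, -0.02] op0.0506 q7 0.06
 rig xy [-0.2761, 0.1917]
shift [-0.0001, 0.0008, 0.0172] turn [0.0005, 0.0001, 0.0007] | alt [[0.001, 0.0, 0.001], [-0.0, 0.001, -3.141]]
```

Emit:
play_rows([
  [0.1,0,0.001,0.01,0,0,0],
  [0.1,0,0.001,0.017,0,0,0],
  [0.1,0,0.001,0.017,0,0,0],
  [-1,0,0.001,0.017,0,0,0],
  [-1,0,0.001,0.017,0,0,0],
  [-1,0,0.001,0.017,0,0,0],
  [-1,0,0.001,0.017,0,0,0],
])

```text
time: 56.42
eef_pos: [0.4113, 0.2416, 0.0231]
ee_rot: [0.0, 0.098, 0.995, 0.0]
force: [0.4, 0.2, 0.6]
opening: 0.0216
```

```bash
python3 - <<'E'
from h import *
st();x,y=rig(0,0);to(x,y,.14,-12.6)
E
```

```text
t56.42 p [0.4113, 0.2416, 0.0231] jaw78.72 tilt [0.0002, 0.0] F [0.4, 0.2, 0.6] T [0.08, -0.11, 0.0] op0.0216 q7 0.03
 rig xy [-0.276, 0.1922]
shift [-0.2716, -0.1985, -0.1169] turn [-0.0001, 0.0002, -1.5478] | alt [[0.0, 0.0, 1.594], [-0.0, 0.0, -1.548]]
```

Emit:
play_rows([
  [-1,0,0,-0.06,0,0,0],
  [-1,0,0,-0.117,0,0,0],
  [-1,-0.272,-0.199,-0.117,0,0,1.594],
  [-1,-0.272,-0.199,-0.117,0,0,1.594],
  [-1,-0.272,-0.199,-0.117,0,0,1.594],
  [-1,-0.272,-0.199,-0.117,0,0,1.594],
  [-1,-0.272,-0.199,-0.117,0,0,1.594],
  [-1,-0.272,-0.199,-0.117,0,0,1.594],
  [-1,-0.272,-0.199,-0.117,0,0,1.594],
  [-1,-0.272,-0.199,-0.117,0,0,1.594],
  [-1,-0.272,-0.199,-0.117,0,0,1.594],
  [-1,-0.272,-0.199,-0.117,0,0,1.594],
  [-1,-0.272,-0.199,-0.09,0,0,1.594],
  [-1,-0.272,-0.199,-0.083,0,0,1.594],
  [-1,-0.272,-0.199,-0.083,0,0,1.594],
])

```text
time: 58.3
eef_pos: [0.6387, -0.0068, 0.1056]
ee_rot: [-0.0, 0.78, 0.626, -0.0]
force: [-0.6, -0.6, -0.2]
opening: 0.0218
```

```bash
python3 - <<'E'
from h import *
st();x,y=rig(0,0);to(x,y,.0994,-12.6)
E
```

```text
t58.30 p [0.6387, -0.0068, 0.1056] jaw-12.54 tilt [-0.0013, 0.0001] F [-0.6, -0.6, -0.2] T [0.02, -0.05, -0.04] op0.0218 q7 -0.56
 rig xy [0.0, -0.0006]
shift [0.0006, -0.0, 0.0062] turn [-0.0013, 0.0002, 0.001] | alt [[-0.001, 0.0, 0.001], [-0.0, -0.002, -3.141]]
```

Emit:
play_rows([
  [-1,0.0005,0,0.003,0,0,0],
  [-1,0.0005,0,0.0062,0,0,0],
  [-1,0.0005,0,0.0062,0,0,0],
  [-0.1,0.0005,0,0.0062,0,0,0],
  [-0.1,0.0005,0,0.0062,0,0,0],
  [-0.1,0.0005,0,0.0062,0,0,0],
  [-0.1,0,0,-0.04,0,0,0],
  [0.1,0,0,-0.04,0,0,0],
])

```text
time: 59.3
eef_pos: [0.6413, -0.0063, 0.1496]
ee_rot: [0.002, 0.78, 0.625, 0.003]
force: [-0.7, 0.4, 0.3]
opening: 0.0475
```

```bash
python3 - <<'E'
from h import *
st();to(.6162,-.272,.12,78.2)
E
```

```text
t59.30 p [0.6413, -0.0063, 0.1496] jaw-12.61 tilt [0.0062, 0.0005] F [-0.7, 0.4, 0.3] T [0.02, -0.06, -0.0] op0.0475 q7 -0.54
 rig xy [0.0025, 0.0005]
shift [-0.2649, 0.0333, 0.0293] turn [0.0032, -0.0061, 1.5566] | alt [[0.006, 0.003, -1.585], [0.003, -0.006, 1.557]]
```

Emit:
play_rows([
  [0.1,-0.265,0.035,0.01,0,0,1.557],
  [0.1,-0.265,0.035,0.01,0,0,1.557],
  [0.1,-0.265,0.035,0.01,0,0,1.557],
  [0.1,-0.265,0.035,0.01,0,0,1.557],
  [0.1,-0.265,0.035,0.01,0,0,1.557],
  [0.1,-0.265,0.035,0.01,0,0,1.557],
  [0.1,-0.265,0.035,0.01,0,0,1.557],
  [0.1,-0.265,0.035,0.01,0,0,1.557],
  [0.1,-0.265,0.035,0.06,0,0,1.557],
  [0.1,-0.265,0.035,0.105,0,0,1.557],
  [0.1,-0.265,0.035,0.105,0,0,1.557],
  [0.1,-0.265,0.035,0.105,0,0,1.557],
])

```text
time: 60.8
eef_pos: [0.6161, -0.2734, 0.0423]
ee_rot: [0.0, 0.995, -0.103, 0.001]
force: [0.3, 1.0, 0.8]
opening: 0.0506
```

```bash
python3 - <<'E'
from h import *
st();to(.6162,-.272,.0238,78.2)
E
```

```text
t60.80 p [0.6161, -0.2734, 0.0423] jaw-101.82 tilt [0.0012, -0.0005] F [0.3, 1.0, 0.8] T [0.03, -0.02, -0.0] op0.0506 q7 -1.46
 rig xy [0.0362, -0.2657]
shift [-0.0003, -0.0013, 0.0185] turn [0.0002, -0.0013, -0.0003] | alt [[-0.002, -0.0, 3.141], [0.0, -0.001, -0.0]]
```

Emit:
play_rows([
  [0.1,0,-0.001,0.01,0,0,0],
  [0.1,0,-0.001,0.0185,0,0,0],
  [0.1,0,-0.001,0.0185,0,0,0],
  [-1,0,-0.001,0.0185,0,0,0],
  [-1,0,-0.001,0.0185,0,0,0],
  [-1,0,-0.001,0.0185,0,0,0],
  [-1,0,-0.001,0.0185,0,0,0],
])

```text
time: 61.68
eef_pos: [0.6156, -0.2721, 0.0225]
ee_rot: [0.0, 0.995, -0.103, -0.0]
force: [0.2, -0.1, 0.7]
opening: 0.0216
```

```bash
python3 - <<'E'
from h import *
st();x,y=rig(-.055,0);to(x,y,.14,-12.6)
E
```

```text
t61.67 p [0.6156, -0.2721, 0.0225] jaw-101.82 tilt [-0.0, -0.0] F [0.2, -0.1, 0.7] T [0.08, 0.04, -0.07] op0.0216 q7 -1.46
 rig xy [0.0353, -0.2645]
shift [-0.0867, -0.2657, -0.1175] turn [-0.0, 0.0, -1.5572] | alt [[-0.0, 0.0, -1.557], [0.0, 0.0, 1.584]]
```

Emit:
play_rows([
  [-1,0,0,-0.06,0,0,0],
  [-1,0,0,-0.117,0,0,0],
  [-1,-0.087,-0.266,-0.117,0,0,-1.557],
  [-1,-0.087,-0.266,-0.117,0,0,-1.557],
  [-1,-0.087,-0.266,-0.117,0,0,-1.557],
  [-1,-0.087,-0.266,-0.117,0,0,-1.557],
  [-1,-0.087,-0.266,-0.117,0,0,-1.557],
  [-1,-0.087,-0.266,-0.117,0,0,-1.557],
  [-1,-0.087,-0.266,-0.117,0,0,-1.557],
  [-1,-0.087,-0.266,-0.117,0,0,-1.557],
  [-1,-0.087,-0.266,-0.117,0,0,-1.557],
  [-1,-0.087,-0.266,-0.117,0,0,-1.557],
  [-1,-0.087,-0.266,-0.09,0,0,-1.557],
  [-1,-0.087,-0.266,-0.083,0,0,-1.557],
  [-1,-0.087,-0.266,-0.083,0,0,-1.557],
])

```text
time: 63.55
eef_pos: [0.5847, 0.0061, 0.1053]
ee_rot: [-0.0, 0.781, 0.625, -0.0]
force: [0.1, -0.0, 0.1]
opening: 0.0219
```

```bash
python3 - <<'E'
from h import *
st();x,y=rig(-.055,0);to(x,y,.0988,-12.6)
E
```

```text
t63.55 p [0.5847, 0.0061, 0.1053] jaw-12.64 tilt [-0.001, -0.0002] F [0.1, -0.0, 0.1] T [0.01, -0.04, -0.03] op0.0219 q7 -0.60
 rig xy [-0.0555, 0.0002]
shift [-0.0002, 0.0005, 0.0065] turn [-0.0009, 0.0004, -0.0007] | alt [[-0.001, 0.0, -0.001], [0.001, 0.001, 3.141]]
```

Emit:
play_rows([
  [-1,0,0.0005,0.003,0,0,0],
  [-1,0,0.0005,0.0064,0,0,0],
  [-1,0,0.0005,0.0064,0,0,0],
  [-0.1,0,0.0005,0.0064,0,0,0],
  [-0.1,0,0.0005,0.0064,0,0,0],
  [-0.1,0,0.0005,0.0064,0,0,0],
  [-0.1,0,0,-0.04,0,0,0],
  [0.3,0,0,-0.04,0,0,0],
])

```text
time: 64.55
eef_pos: [0.587, 0.0067, 0.1487]
ee_rot: [0.002, 0.78, 0.625, 0.002]
force: [0.4, -0.2, 1.1]
opening: 0.0473
```

```bash
python3 - <<'E'
from h import *
st()
c=read_camera("top");[print(r) for r in rects(c,((0,60,0),(30,255,75)),.006,roi=(85,130,280,285))]
s=read_camera("side");[print(r) for r in rects(s,((0,60,0),(30,255,75)),.006,roi=(180,120,360,350))]
to(.4831,.4678,.13,96.7)
E
```

```text
t64.55 p [0.587, 0.0067, 0.1487] jaw-12.61 tilt [0.0058, 0.0005] F [0.4, -0.2, 1.1] T [-0.06, -0.12, -0.03] op0.0473 q7 -0.58
 rig xy [-0.0533, 0.0013]
([156.0, 214.0], 0.4834, 0.4684, np.float32(6.5), 148, 37)
([239.0, 133.0], 0.7389, 0.2226, np.float32(91.4), 76, 26)
([188.0, 146.0], 0.696, 0.374, np.float32(175.1), 100, 70)
([269.0, 331.0], 0.4842, 0.4831, np.float32(6.9), 144, 7)
([268.0, 173.0], 0.644, -0.0935, np.float32(166.5), 202, 182)
([270.0, 149.0], 0.674, -0.2014, np.float32(164.5), 155, 56)
([257.0, 132.0], 0.7427, -0.2701, np.float32(78.4), 95, 70)
shift [0.4283, -0.2005, 0.0156] turn [0.0009, -0.0007, 1.2336] | alt [[0.001, 0.001, -1.908], [0.001, -0.001, 1.234]]
```

Emit:
play_rows([
  [0.3,0.428,-0.198,0.01,0,0,-1.908],
  [0.3,0.428,-0.198,0.01,0,0,-1.908],
  [0.3,0.428,-0.198,0.01,0,0,-1.908],
  [0.3,0.428,-0.198,0.01,0,0,-1.908],
  [0.3,0.428,-0.198,0.01,0,0,-1.908],
  [0.3,0.428,-0.198,0.01,0,0,-1.908],
  [0.3,0.428,-0.198,0.01,0,0,-1.908],
  [0.3,0.428,-0.198,0.01,0,0,-1.908],
  [0.3,0.428,-0.198,0.01,0,0,-1.908],
  [0.3,0.428,-0.198,0.01,0,0,-1.908],
  [0.3,0.428,-0.198,0.06,0,0,-1.908],
  [0.3,0.428,-0.198,0.1,0,0,-1.908],
  [0.3,0.428,-0.198,0.1,0,0,-1.908],
  [0.3,0.428,-0.198,0.1,0,0,-1.908],
])

```text
time: 66.4
eef_pos: [0.485, 0.4677, 0.0465]
ee_rot: [-0.0, -0.059, 0.998, 0.0]
force: [-0.2, -0.3, -0.6]
opening: 0.0596
```

```bash
python3 - <<'E'
from h import *
st();to(.4833,.468,.0232,96.6)
s=read_camera("side");[print(r) for r in rects(s,((0,60,0),(30,255,75)),.006,roi=(230,310,310,350))]
cv2.imwrite("pics/s2.png",s["img"])
E
```

```text
t66.40 p [0.485, 0.4677, 0.0465] jaw96.72 tilt [-0.0001, 0.001] F [-0.2, -0.3, -0.6] T [0.13, -0.16, 0.02] op0.0596 q7 0.28
 rig xy [-0.2534, 0.429]
shift [0.0017, 0.0005, 0.0233] turn [0.001, 0.0, 0.0022] | alt [[0.001, 0.0, 0.002], [-0.0, 0.002, -3.139]]
([246.0, 323.0], 0.5487, 0.4752, np.float32(94.9), 49, 21)
```

View pics/s2.png

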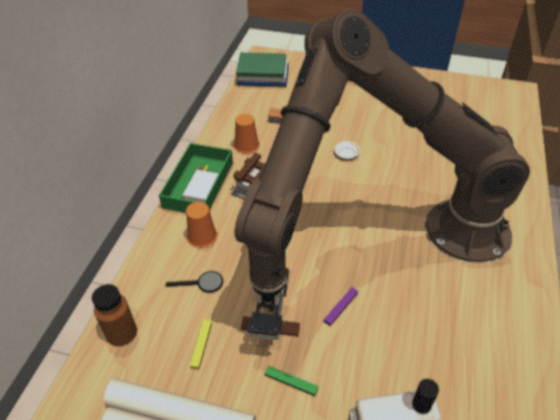

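The gripper sits over the broad slat (270,327), which has not moved; purple, yellow and green look-alikes are untouched. Grasp.

Emit:
play_rows([
  [0.3,0.0015,0.0005,0.015,0,0,0],
  [0.3,0.0015,0.0005,0.023,0,0,0],
  [0.3,0.0015,0.0005,0.023,0,0,0],
  [-1,0.0015,0.0005,0.023,0,0,0],
  [-1,0.0015,0.0005,0.023,0,0,0],
  [-1,0.0015,0.0005,0.023,0,0,0],
  [-1,0.0015,0.0005,0.023,0,0,0],
])

```text
time: 67.32
eef_pos: [0.4836, 0.4674, 0.0225]
ee_rot: [0.0, -0.059, 0.998, 0.0]
force: [1.0, 0.8, 2.1]
opening: 0.036
```

```bash
python3 - <<'E'
from h import *
st();x,y=rig(0,0);to(x,y,.16,77.4)
E
```

```text
t67.33 p [0.4836, 0.4674, 0.0225] jaw96.71 tilt [0.0001, 0.0002] F [1.0, 0.8, 2.1] T [0.22, -0.16, 0.0] op0.0360 q7 0.26
 rig xy [-0.2548, 0.4284]
shift [-0.0988, -0.4885, -0.1376] turn [0.0002, 0.0, 0.337] | alt [[0.0, 0.0, 0.337], [-0.0, 0.0, -2.805]]
```

Emit:
play_rows([
  [-1,0,0,-0.06,0,0,0],
  [-1,0,0,-0.12,0,0,0],
  [-1,-0.099,-0.4885,-0.1375,0,0,0.337],
  [-1,-0.099,-0.4885,-0.1375,0,0,0.337],
  [-1,-0.099,-0.4885,-0.1375,0,0,0.337],
  [-1,-0.099,-0.4885,-0.1375,0,0,0.337],
  [-1,-0.099,-0.4885,-0.1375,0,0,0.337],
  [-1,-0.099,-0.4885,-0.1375,0,0,0.337],
  [-1,-0.099,-0.4885,-0.1375,0,0,0.337],
  [-1,-0.099,-0.4885,-0.1375,0,0,0.337],
  [-1,-0.099,-0.4885,-0.1375,0,0,0.337],
  [-1,-0.099,-0.4885,-0.1375,0,0,0.337],
  [-1,-0.099,-0.4885,-0.12,0,0,0.337],
  [-1,-0.099,-0.4885,-0.105,0,0,0.337],
  [-1,-0.099,-0.4885,-0.0985,0,0,0.337],
  [-1,-0.099,-0.4885,-0.0985,0,0,0.337],
])

```text
time: 69.32
eef_pos: [0.6385, -0.006, 0.1201]
ee_rot: [-0.001, 0.109, 0.994, -0.0]
force: [-0.4, 0.9, -1.0]
opening: 0.0356
```

```bash
python3 - <<'E'
from h import *
st();x,y=rig(0,0);to(x,y,.1148,77.4)
E
```

```text
t69.33 p [0.6385, -0.006, 0.1201] jaw77.45 tilt [-0.0014, -0.0] F [-0.4, 0.9, -1.0] T [0.12, -0.09, 0.01] op0.0356 q7 0.78
 rig xy [-0.0004, 0.0002]
shift [-0.0004, -0.0002, 0.0053] turn [-0.0004, -0.0014, 0.0008] | alt [[-0.0, -0.001, 0.001], [0.002, -0.001, -3.141]]
```

Emit:
play_rows([
  [-1,0,0,0.003,0,0,0],
  [-1,0,0,0.0054,0,0,0],
  [-1,0,0,0.0054,0,0,0],
  [0.22,0,0,0.0054,0,0,0],
  [0.22,0,0,0.0054,0,0,0],
  [0.22,0,0,0.0054,0,0,0],
  [0.22,0,0,-0.05,0,0,0],
  [0.22,0,0,-0.1,0,0,0],
  [0.22,0.15,-0.3,-0.15,0,0,0],
  [0.22,0.15,-0.3,-0.15,0,0,0],
  [0.22,0.15,-0.3,-0.15,0,0,0],
  [0.22,0.15,-0.3,-0.15,0,0,0],
  [0.22,0.15,-0.3,-0.15,0,0,0],
  [0.22,0.15,-0.3,-0.15,0,0,0],
  [0.22,0.15,-0.3,-0.15,0,0,0],
])

```text
time: 71.2
eef_pos: [0.4258, -0.2686, 0.2712]
ee_rot: [-0.0, 0.112, 0.994, -0.001]
force: [1.5, 0.6, 0.4]
opening: 0.0558
```

```bash
python3 - <<'E'
from h import *
st()
c=read_camera("top");s=read_camera("side")
a=cv2.resize(np.clip(1.7*c["img"][125:215,265:365].astype(float),0,255).astype(np.uint8),None,fx=4,fy=4,interpolation=cv2.INTER_CUBIC)
b=cv2.resize(np.clip(1.3*s["img"][130:220,215:315].astype(float),0,255).astype(np.uint8),None,fx=4,fy=4,interpolation=cv2.INTER_CUBIC)
cv2.imwrite("pics/fin.png",np.hstack([a,b]));cv2.imwrite("pics/fintop.png",c["img"])
E
```

```text
t71.20 p [0.4258, -0.2686, 0.2712] jaw77.13 tilt [-0.0004, -0.0012] F [1.5, 0.6, 0.4] T [0.17, -0.19, -0.01] op0.0558 q7 1.44
 rig xy [-0.1507, -0.3025]
```

View pics/fin.png

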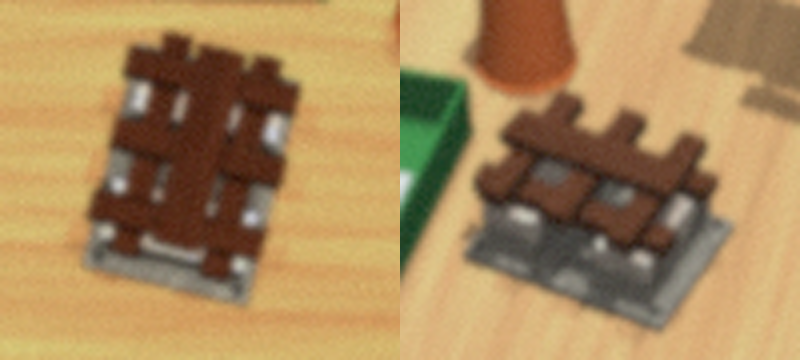

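View pics/fintop.png

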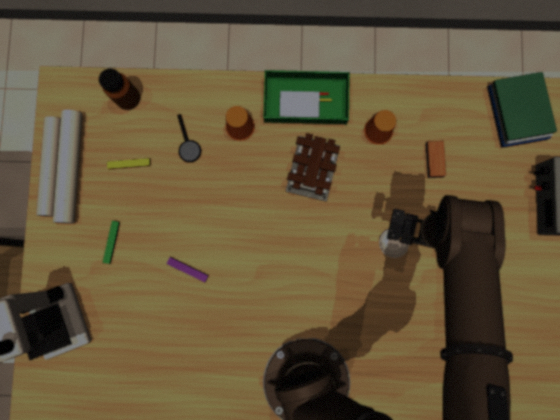

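```bash
python3 - <<'E'
from h import *
print(close_job());st()
E
```

```text
the job is handed in; nothing more can be done
None
the job is handed in; nothing more can be done
```

The stand is built and handed in, at about 71 s of the 210 s allowed. `close_job` gave no verdict.

**Risers:** I did the far foot first, then the near one. Each riser was laid about 30 mm off along the foot and slid along it with roughly 6–18 N pressing down, never lifted. I then squeezed riser and foot together between the fingers to line up the sides. A fingertip touch at both ends met the foot face at the expected spot (within 0.5 mm), so they should be flush.

- **Overshoot on the far riser:** it slid about 0.7 mm too far, stuck on the way back and then jumped about the same the other way. The end touch pushed it flush.
- **Not pressed throughout:** during the squeeze and end touches, only the risers' own weight held them down.

**Crib:** all coordinates are along the rig's axes.

| Layer | Slats | Placed at |
|---|---|---|
| Bottom | 2 beams | y = ±35 mm |
| Middle | 3 cross slats | x = −55, 0 and +55 mm |
| Top | the single broad slat | centred |

I saw only one broad slat in the pictures, so the top layer has just that one. It was not knocked aside before I picked it up.

**Last checks:** the closing pictures from both cameras show all three layers in place and apparently level, with clear gaps. No dark slats are left on the bench. The look-alikes and the other items I could see were where they started; the arm partly hid the dish. The gripper was clear of everything. I judged the final slat positions from these pictures and the arm's readings at each release, not by measuring the finished crib.

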